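Stepping a spacer block to set the dividers of a plier rack

ROBOT

A 6-joint arm with a two-finger parallel gripper is mounted at the origin on the work surface. World frame = base frame: x ahead of the robot, y to its left, z up, the work surface at z = 0. Lengths are in m, angles in rad, forces in N, time in s.
With the tool pointing down it reaches from about 0.3 to 0.875 m from the base axis. Payload 6.4 kg.
Tool frame: the origin (TCP) lies midway between the tips of the shut fingers; the grasp point (between the pads) lies 19 mm behind it (ctrl.tcp_to_grasp is the distance from the TCP to the grasp point, in m); z points along the fingers, y is the direction in which the jaws open and shut (so a half turn about z gives the same grasp; the last joint's range is limited). The gripper opens to 85 mm and grips with 20 to 120 N. Pads are 22 mm wide; open, the fingers measure 114 mm over their backs; the gripper's body (76 mm by 85 mm) begins 54 mm behind the grasp point. The pads swing forward as they close: fully open they stand 13 mm farther back than shut.
Start: joints at [-1.36, 0.181, 1.607, -0, 1.354, -0.206], TCP at [0.233, -0.526, 0.231] pointing down, gripper open.
Joint ranges: [-2.99, 2.99], [-0.89, 2.07], [0.3, 2.58], [-1.14, 4.28], [0, 2.63], [-3.12, 3.12]. Speed limits (rad/s): [2.57, 2.57, 3.01, 3.14, 3.14, 3.14].

INTERFACE

Orientations are given as a unit quaternion [w, x, y, z].
In Python, from bench import monitor, imaging, order, spotter, ctrl gives the robot as it stands.
- The arm moves only by the shell command python3 -m pendant 'ROWS'. ROWS is JSON, a list that holds one entry, the list of rows, each a list of 5 numbers: the shift along the world's x, y, z in mm, then the turn about the world's z in degrees, then the finger opening in mm, from 0 to 85.4. A call has 1 to 8 rows; each row shifts and turns the commanded pose from where the row before left it; what a row does not reach is not made up. A row lasts 1/8 s, in which the tool goes at most 62.5 mm and 10.7 degrees, less where a joint would pass 70% of its speed; a pose out of reach is approached as far as the arm can. A call with a gripper value outside its range is refused whole. The fingers move at their own pace and stop on an object; the grip force is fixed at half the most. Time passes only in rows, so rows that do not move let the fingers close. It gives the time, the measured TCP pose, the force and the opening at its end, in the units of the state.
- monitor.get_obs(): the state, without advancing time (a new reading comes with each control period).
- imaging.camera(name): name is "scene" or "side" or "wrist"; returns a dict with "img" (384x512x3 uint8, red, green, blue), "vfov" (degrees; the focal length in pixels is half the picture's height over the tangent of half this angle, whatever the lens; pixels are square), "cx", "cy" (the principal point, pixels), "distortion" ([k1, k2, p1, p2, k3] as OpenCV has them; the pictures are not rectified), "origin" and "orientation" of the camera in the world. Camera axes: x right, y down, z forward; pixel columns grow to the right and rows downward; lengths in m; the calibration is good to about 2 mm. A picture is of the moment at which its call begins. There is no depth.
- order.hand_in(): hands the job in, once; it reports no verdict.
Trained networks look in the newest picture that a camera, given by its name, has taken for a name from the list of things; names that differ only in an ending like _2 or _b are one class to them, and where a whole thing is asked for, a point or a joint stands for the part that bears it (a point fixed in the world has none). Each returns a list of dicts, best first, with "confidence" (0 to 1); they miss things now and then, are a little off and sometimes report something else, mostly with a low value. They report only what shows in the picture. A call takes as long as a camera call. They do not tell look-alikes from the thing itself.
- spotter.recognise(camera, thing): "at" ([x, y, z] in m, in the coordinates of the camera as it stood for that picture, good to about 4 mm: the middle of the surface that is visible of it).
- spotter.tip_of(camera, thing): "at" ([x, y, z] in m, in the coordinates of the camera as it stood for that picture, good to about 4 mm: a listed point, or the origin of a listed thing).
The state is a dict: "time_s": time; "q": joint angles; "dq": joint speeds; "joint_efforts": joint torques, N m; "eef_pos": TCP position; "eef_rot": TCP orientation; "wrist_force": force on the tool from outside, world axes, zero at the start; "torque": the same for the moment, N m; "opening": opening from 0.0 (shut) to 1.0 (fully open).
Only numpy, scipy, OpenCV 4.12 (cv2) and the standard library are available. Lean on these libraries where they do the work, as an engineer would, in place of code of your own. Each camera call takes 0.05 s, during which the arm holds its last target. There are 200 camera calls.

TASK

Set out the two loose dividers of the plier rack with the white spacer block: stand the block on the base against the glued divider, slide the next divider up snug to it, lift the block out, step it along and set the last divider from that one in the same way. Keep the dividers upright and square along the back rail, then leave the block on the cutting mat in front of the rack. Reach in under the light bar without bumping the light, and leave everything else on the mat where it is.

Things in the scene. Friction and masses are not known exactly. Their poses are not given: they have to be found in the camera images.
- rack: Half-made plier rack, fixed: walnut-brown base board 100 mm deep (x) x 380 mm long (y) x 12 mm thick lying on the cutting mat (mat top 3 mm above the table). Origin at the centre of the base's underside, z up, x away from the robot towards the back rail, y along the row. The back rail, 12 mm thick and 16 mm high above the base, runs along the far edge (its front face at x = +36 mm). A brown end cheek and the glued divider stand at the -y end; the row goes on towards +y.
- glued_mid (a point): Centre (half-way up) of the glued divider, fixed to the rack: pale wood, 76 mm deep (x) x 28 mm thick (y) x 24 mm high, standing on the base, its back edge against the back rail. Rack's axes. At y = -115 mm, 24 mm above the base's underside. The cheek beyond it (-y) is of the same size, 24 mm away: that is the slot to repeat.
- divider_a_mid (a point): Centre (half-way up) of the nearer loose divider, the first to set: pale wood, same size as the glued one (76 x 28 x 24 mm, about 50 g), standing on the base between the glued divider and the last one, 44 to 74 mm of room between it and the glued one; x along its depth, y along the row, z up. It only rests there and slides easily (friction about 0.6), also once it has been set.
- divider_b_mid (a point): Centre (half-way up) of the last loose divider, identical, farthest along the row (+y), at least 60 mm clear of the nearer one.
- divider_a: The nearer loose divider; origin at the centre of its underside, 12 mm below divider_a_mid.
- divider_b: The last loose divider; origin at the centre of its underside, 12 mm below divider_b_mid.
- spacer_mid (a point): Centre of the white spacer block: plain block 50 mm deep (x) x 24 mm thick (y, the slot width) x 56 mm high (z), about 95 g, standing upright on the mat in front of the rack at the start. Once in a slot it rises 32 mm above the dividers, so it can be gripped across its 24 mm thickness above them.
- spacer: The spacer block; origin at the centre of its underside, 28 mm below spacer_mid.
- lamp: Linear bench light standing astride the rack, fixed: an aluminium bar 36 mm wide (x), 640 mm long (y) and 20 mm high, its underside 275 mm above the mat, on two 14 mm posts with feet at y = +-300 mm. Origin on the mat under the middle of the bar, at the same place as the rack's origin (the bar runs straight above the row); axes as the rack's. A tool held vertical cannot work under it: come in from the robot's side leaning some 25 to 40 degrees.
- pliers_blue: Bystander: blue-handled pliers, 150 mm long, lying on the mat to the left. Origin at the pivot, on the mat.
- pliers_red: Bystander: red-handled pliers, 150 mm long, lying on the mat behind the rack, left. Origin at the pivot, on the mat.
- hammer: Bystander: small hammer with dark wooden handle, 230 mm long, lying on the mat to the right. Origin at the middle of the handle, on the mat.
- clear_box: Bystander: clear plastic box 55 x 55 x 22 mm with its lid folded open, on the mat to the left. Origin under the box's centre.
- bench_block: Bystander: 75 mm square steel bench block on a round leather sandbag of 145 mm diameter, 53 mm high in all, behind the rack on the right. Origin under its centre.
- offcut: Bystander: pale wood offcut 40 x 28 x 24 mm lying on the mat nearest the robot. Origin under its centre. Not one of the dividers.
- jar: Bystander: amber jar, 48 mm diameter, 60 mm high, behind the rack on the left. Origin under its centre.
Not all that is in view belongs to the job. Of the things shaped like the spacer, the white one is meant.

How it is judged:
On the way, in this order (a step that is already met when the one before it is completed fails the run):
1. the spacer block stands on the base between the glued divider and the nearer loose one, both snug to it (slot 24 mm, to 3 mm) (y of spacer_mid in the frame of glued_mid between 0.022 and 0.03 m and x of spacer_mid in the frame of glued_mid between -0.03 and 0.03 m and z of spacer_mid in the frame of glued_mid below 0.02 m and angle between spacer_mid's own z axis and vertical below 0.12 rad and y of divider_a_mid in the frame of glued_mid between 0.049 and 0.055 m), for 0.2 s.
2. the block stands on the base between that divider and the last one, both snug to it (slot 24 mm, to 3 mm) (y of spacer_mid in the frame of divider_a_mid between 0.022 and 0.03 m and x of spacer_mid in the frame of divider_a_mid between -0.03 and 0.03 m and z of spacer_mid in the frame of divider_a_mid below 0.02 m and angle between spacer_mid's own z axis and vertical below 0.12 rad and y of divider_b_mid in the frame of divider_a_mid between 0.049 and 0.055 m), for 0.2 s.
At the end, for the whole second after the job is handed in: Both new slots are 24 mm wide (to 4 mm); both dividers stand upright on the base, square to the rack (0.09 rad), back edges within 8 mm of the back rail; the spacer block rests on the mat in front of the rack, its centre 60 mm or more in front of the base's middle line; all at rest (y of divider_a_mid in the frame of glued_mid between 0.048 and 0.056 m and y of divider_b_mid in the frame of divider_a_mid between 0.048 and 0.056 m and x of divider_a_mid in the frame of glued_mid between -0.008 and 0.004 m and angle between the x axis of each of divider_a_mid, divider_b_mid and the x axis of glued_mid, either way round below 0.09 rad and angle between each of divider_a_mid, divider_b_mid's own z axis and vertical below 0.1 rad and x of divider_b_mid in the frame of glued_mid between -0.008 and 0.004 m and x of spacer_mid in the frame of rack below -0.06 m and height (world z) of spacer_mid below 0.036 m and linear speed of each of spacer, divider_a, divider_b below 0.02 m/s); the robot touches nothing.
It fails at once if the light is bumped (more than 8 N) (contact force between any of the arm, the fingers, spacer and lamp above 8 N).
It fails at once if another thing on the mat is moved more than 25 mm (distance of any of pliers_blue, pliers_red, hammer, clear_box, bench_block, offcut, jar from where it was at the start of the episode above 0.025 m).
It also fails if it takes over 72 s, if anything falls off the work surface, if the arm or the gripper's body presses on something with over 40 N, if the wrist force passes 120 N, or if a joint passes its speed limit or range.

## Working session

There is one attempt and no reset: what is moved stays moved. The work goes in short steps, Python scripts to look and compute and a shell command to move; the robot and the scene stay as the last step left them, time stands still between calls to the robot, and variables do not carry over. Pictures are saved under pics/ and viewed, about 8 in all and at most 12, crops included, and the job is handed in when it is done.

```bash
ls; mkdir -p pics; cat > h.py <<'E'
import numpy as np, cv2
from scipy.spatial.transform import Rotation as R
from bench import monitor, imaging, order, spotter, ctrl
def rot(q): return R.from_quat([q[1],q[2],q[3],q[0]])
def cam(n,save=None):
    c=imaging.camera(n)
    if save: cv2.imwrite('pics/'+save+'.png',c['img'][:,:,::-1])
    return c
def w(c,p): return rot(c['orientation']).apply(p)+np.array(c['origin'])
def K(c):
    h=c['img'].shape[0]; f=h/2/np.tan(np.radians(c['vfov'])/2)
    return np.array([[f,0,c['cx']],[0,f,c['cy']],[0,0,1.]])
def proj(c,P):
    Rm=rot(c['orientation']).inv(); t=-Rm.apply(c['origin'])
    return cv2.projectPoints(np.array(P,float).reshape(-1,3),Rm.as_rotvec(),t,K(c),np.array(c['distortion'],float))[0].reshape(-1,2)
def onplane(c,px,z):
    u=cv2.undistortPoints(np.array(px,float).reshape(-1,1,2),K(c),np.array(c['distortion'],float)).reshape(-1,2)
    d=rot(c['orientation']).apply(np.c_[u,np.ones(len(u))]); o=np.array(c['origin'])
    return o+d*((z-o[2])/d[:,2])[:,None]
E
python3 - <<'E'
from h import *
np.set_printoptions(precision=4,suppress=True)
print(monitor.get_obs())
print(ctrl, [a for a in dir(ctrl) if a[0]!='_'], ctrl.tcp_to_grasp)
for n in ['scene','side','wrist']:
    c=cam(n,n); print(n,c['vfov'],c['origin'],rot(c['orientation']).as_matrix()[:,2])
    for t in ['rack','glued_mid','divider_a_mid','divider_b_mid','spacer_mid','lamp','offcut','clear_box','pliers_blue','hammer']:
        print(n,t,[(np.round(w(c,d['at']),4),np.round(proj(c,[w(c,d['at'])])[0]),round(d['confidence'],2)) for d in spotter.tip_of(n,t)])
a=[cv2.imread(f'pics/{n}.png') for n in ['scene','side']]
E
python3 -m pendant --help
```

```text
pics
{'time_s': 0.0, 'q': array([-1.3603,  0.1815,  1.608 ,  0.    ,  1.3538, -0.2063]), 'dq': array([ 0.0018,  0.0003, -0.0016, -0.0004, -0.0005, -0.0011]), 'joint_efforts': array([  0.0019, -44.4869, -35.1335,  -0.0001,   0.0093,  -0.    ]), 'eef_pos': array([ 0.2327, -0.5252,  0.2304]), 'eef_rot': array([-0.0009,  0.9784,  0.2069,  0.    ]), 'wrist_force': array([1.011 , 0.0463, 0.4915]), 'torque': array([ 0.017 , -0.0014,  0.0405]), 'opening': 1.0011535436887933}
<Robot object at 0x7f7e3155be00> ['MotionError', 'tcp_to_grasp'] 0.0187
scene 44.65066323563216 [0.9718 0.417  0.9624] [-0.4351 -0.3647 -0.8232]
scene rack [(array([ 0.599 , -0.0187,  0.0068]), array([221., 228.]), 0.68)]
scene glued_mid [(array([ 0.6196, -0.1306,  0.0289]), array([180., 203.]), 0.69), (array([0.3672, 0.0556, 0.0031]), array([305., 185.]), 0.65)]
scene divider_a_mid [(array([ 0.5983, -0.0591,  0.0294]), array([208., 213.]), 0.84), (array([0.4614, 0.0877, 0.0005]), array([292., 216.]), 0.43)]
scene divider_b_mid [(array([0.5818, 0.059 , 0.0294]), array([250., 237.]), 0.63), (array([ 0.7608, -0.2006, 
[... 1347 characters left out ...]
ray([229., 185.]), 0.49)]
side offcut [(array([0.3718, 0.051 , 0.0035]), array([288., 222.]), 0.72), (array([0.4835, 0.3907, 0.0011]), array([155., 275.]), 0.47)]
side clear_box [(array([0.4829, 0.392 , 0.0018]), array([155., 276.]), 0.9), (array([ 0.602 , -0.0207,  0.0034]), array([241., 175.]), 0.39)]
side pliers_blue [(array([0.394 , 0.2825, 0.0038]), array([218., 267.]), 0.64)]
side hammer []
wrist 67.39126183177281 [ 0.307  -0.4926  0.3749] [-0.2864 -0.1276 -0.9496]
wrist rack []
wrist glued_mid []
wrist divider_a_mid []
wrist divider_b_mid []
wrist spacer_mid []
wrist lamp []
wrist offcut []
wrist clear_box []
wrist pliers_blue []
wrist hammer []invalid input: not JSON, or not a number
```

View pics/scene.png

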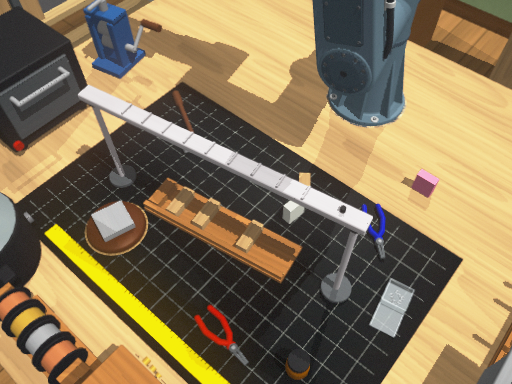

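View pics/side.png

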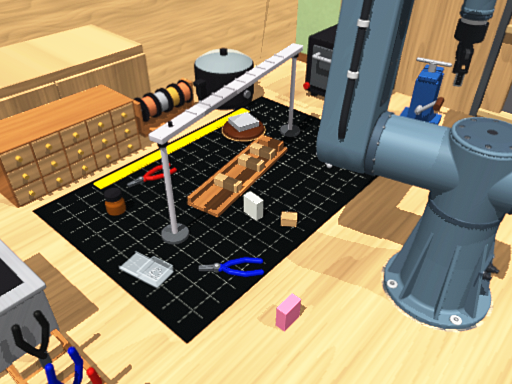

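Both cameras agree. There are two spacer-shaped blocks: a white one at scene (292,211) / side (253,206), about (0.463, 0.086), and a pink one at scene (425,181) / side (289,313). The white one is meant, since it stands in front of the rack. The moves have no tilt axis, so I first check how the arm behaves at the edge of its reach, in free space.

```bash
python3 -m pendant '[[[0,0,60,0,85],[0,0,60,0,85],[0,0,60,0,85],[0,0,60,0,85],[0,0,60,0,85],[0,0,60,0,85],[0,0,60,0,85],[0,0,60,0,85]]]'; python3 - <<'E'
from h import *
o=monitor.get_obs();print(o['q'],o['eef_pos'],rot(o['eef_rot']).as_matrix()[:,2])
im=cv2.imread('pics/side.png')[150:260,180:330]; a=cv2.resize(im,None,fx=3,fy=3,interpolation=2)
im=cv2.imread('pics/scene.png')[160:290,130:330]; b=cv2.resize(im,None,fx=3,fy=3,interpolation=2)
cv2.imwrite('pics/crop1.png',a)
E
```

```text
time_s: 2.65
eef_pos: [0.2326, -0.5249, 0.7136]
eef_rot: [0.001, 0.978, 0.207, 0.0]
wrist_force: [1.0, -0.9, 0.8]
opening: 0.998
[-1.36027291e+00  3.17765818e-01  4.68902403e-01  1.87064954e-05
  2.35365085e+00 -2.06300846e-01] [ 0.23263888 -0.52494346  0.71357187] [ 2.79110485e-04 -1.24268972e-03 -9.99999189e-01]
```

View pics/crop1.png

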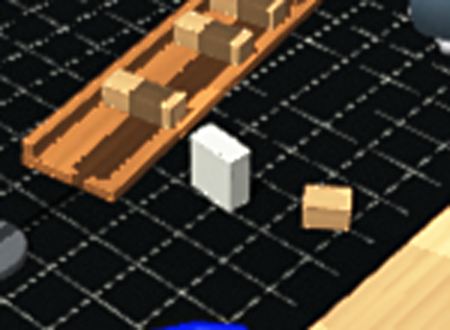

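```bash
python3 -m pendant '[[[0,0,60,0,85],[0,0,60,0,85],[0,0,60,0,85],[0,0,60,0,85],[0,0,60,0,85]]]'; python3 - <<'E'
from h import *
o=monitor.get_obs();print(o['q'],o['eef_pos'],rot(o['eef_rot']).as_matrix()[:,2])
E
```

```text
time_s: 3.28
eef_pos: [0.1889, -0.4264, 0.832]
eef_rot: [0.05, 0.977, 0.207, 0.01]
wrist_force: [-0.0, -0.4, 1.3]
opening: 0.996
[-1.42849251  0.21136523  0.2982003   0.04800684  2.53308608 -0.23394311] [ 0.18892803 -0.42637482  0.83203952] [ 0.04108273 -0.09332156 -0.99478807]
```

```bash
python3 -m pendant '[[[0,0,-60,0,85],[0,0,-60,0,85],[0,0,-60,0,85]]]'; python3 - <<'E'
from h import *
o=monitor.get_obs();print(o['q'],o['eef_pos'],rot(o['eef_rot']).as_matrix()[:,2])
E
```

```text
time_s: 3.65
eef_pos: [0.1893, -0.4282, 0.6677]
eef_rot: [0.05, 0.977, 0.206, 0.011]
wrist_force: [0.5, -1.4, 0.8]
opening: 0.997
[-1.42833865 -0.10441496  1.04159181  0.03219992  2.10622815 -0.25622681] [ 0.18934413 -0.42821335  0.66767814] [ 0.04128868 -0.09284449 -0.99482418]
```

```bash
cat > s.py <<'E'
from h import *
np.set_printoptions(precision=4,suppress=True)
o=monitor.get_obs();M=rot(o['eef_rot']).as_matrix();th=np.radians(11.6)
Rk=np.array([[np.cos(th),-np.sin(th),0],[np.sin(th),np.cos(th),0],[0,0,1]])
z=Rk.T@M[:,2]; 
print('t',round(o['time_s'],2),'q',o['q'],'p',o['eef_pos'],'lean x,y deg',np.degrees(np.arctan2(z[:2],-z[2])),'jaw az',np.degrees(np.arctan2(M[1,1],M[0,1])),'jaw z',M[2,1], 'f',o['wrist_force'],'op',round(o['opening']*85.4,1))
E
python3 -m pendant '[[[-12,-4,0,10.5,85],[-12,-4,0,10.5,85],[-12,-4,0,10.5,85],[-12,-4,0,10.5,85],[-12,-4,0,10.5,85],[-12,-4,0,10.5,85],[-12,-4,0,10.5,85],[-12,-4,0,10.5,85]]]'; python3 -m pendant '[[[0,0,0,10.5,85],[0,0,0,10.5,85],[0,0,20,10.5,85],[0,0,20,10.5,85],[0,0,20,10.5,85],[0,0,20,10.5,85],[0,0,20,10.5,85],[0,0,20,10.5,85]]]'; python3 s.py
python3 -m pendant '[[[0,0,50,0,85],[0,0,50,0,85],[0,0,50,0,85]]]'; python3 s.py
```

```text
time_s: 4.65
eef_pos: [0.093, -0.4608, 0.6696]
eef_rot: [0.029, 0.586, 0.809, 0.041]
wrist_force: [-1.1, -0.4, 0.1]
opening: 0.997
time_s: 5.65
eef_pos: [0.1596, -0.4599, 0.7874]
eef_rot: [0.031, -0.064, 0.996, 0.048]
wrist_force: [7.6, -11.2, 54.4]
opening: 0.996
t 5.65 q [-1.5222  0.3103  0.2974  0.1234  2.627  -3.117 ] p [ 0.1596 -0.4599  0.7874] lean x,y deg [4.2926 4.9281] jaw az 97.54427064122785 jaw z 0.09093907783616027 f [  7.558  -11.2467  54.3865] op 85.1
time_s: 6.02
eef_pos: [0.1511, -0.4207, 0.8265]
eef_rot: [0.039, -0.062, 0.997, 0.004]
wrist_force: [-0.6, -0.4, -0.3]
opening: 0.996
t 6.03 q [-1.5503  0.2232  0.2977  0.1576  2.6265 -3.1074] p [ 0.1511 -0.4207  0.8265] lean x,y deg [ 4.4747 -0.1789] jaw az 97.06672118480039 jaw z 0.0030735430508889265 f [-0.6178 -0.3629 -0.3401] op 85.0
```

```bash
python3 -m pendant '[[[10,20,-50,0,85],[20,30,-50,0,85],[40,40,-20,0,85],[40,40,0,0,85],[40,40,0,0,85],[40,40,0,0,85],[25,45,0,1.5,85],[15,45,0,1.5,85]]]'; python3 -m pendant '[[[10,45,0,1.5,85],[5,50,0,0,85],[0,50,0,0,85],[0,50,0,0,85],[0,30,0,0,85]]]';python3 s.py; python3 -m pendant '[[[10,2,60,0,85],[10,2,60,0,85],[10,2,60,0,85],[10,2,60,0,85],[10,2,60,0,85]]]'; python3 s.py
```

```text
time_s: 7.02
eef_pos: [0.3798, -0.1281, 0.7224]
eef_rot: [0.041, -0.087, 0.995, 0.006]
wrist_force: [0.3, 0.5, -0.5]
opening: 0.998
time_s: 7.65
eef_pos: [0.3933, 0.0966, 0.7233]
eef_rot: [0.042, -0.101, 0.994, 0.008]
wrist_force: [0.2, -0.4, 0.6]
opening: 0.991
t 7.65 q [-0.0792 -0.1629  0.9673  0.039   2.2567 -1.8258] p [0.3933 0.0966 0.7233] lean x,y deg [4.8865 0.3884] jaw az 101.57294334373864 jaw z 0.006820043162162651 f [ 0.2033 -0.4072  0.5951] op 84.6
time_s: 8.28
eef_pos: [0.3734, 0.0886, 0.8738]
eef_rot: [0.061, -0.1, 0.993, 0.015]
wrist_force: [-1.9, 0.6, 0.8]
opening: 0.994
t 8.28 q [-0.1293  0.1015  0.2977  0.1162  2.627  -1.7961] p [0.3734 0.0886 0.8738] lean x,y deg [7.1577 1.0068] jaw az 101.54778775268281 jaw z 0.01768487135441866 f [-1.92    0.5828  0.7646] op 84.9
```

```bash
python3 -m pendant '[[[30,20,-50,0,85],[45,23,-50,0,85],[50,23,-50,0,85],[50,23,-50,0,85],[55,23,-40,0,85],[55,23,-30,0,85],[55,23,-20,0,85],[55,22,-10,0,85]]]'; python3 s.py; python3 -m pendant '[[[50,10,0,0,85],[50,10,0,0,85],[50,10,0,0,85],[50,10,0,0,85]]]'; python3 s.py
```

```text
time_s: 9.28
eef_pos: [0.7296, 0.2507, 0.5947]
eef_rot: [0.066, -0.1, 0.993, 0.017]
wrist_force: [58.7, 22.2, 86.8]
opening: 0.994
t 9.28 q [ 0.1672  0.6261  0.2972  0.0287  2.0847 -1.5883] p [0.7296 0.2507 0.5947] lean x,y deg [7.6921 1.1744] jaw az 101.56779795668378 jaw z 0.020570909170830175 f [58.7481 22.2496 86.8127] op 84.9
time_s: 9.78
eef_pos: [0.8254, 0.2569, 0.5181]
eef_rot: [0.116, -0.099, 0.988, 0.028]
wrist_force: [-1.0, -0.1, 0.4]
opening: 0.994
t 9.78 q [ 0.1487  0.7361  0.2977  0.0458  1.872  -1.6035] p [0.8254 0.2569 0.5181] lean x,y deg [13.608   1.8379] jaw az 101.68979439580427 jaw z 0.031693049815088026 f [-0.9602 -0.108   0.4277] op 84.9
```

```bash
python3 -m pendant '[[[40,9,15,0,85],[45,9,20,0,85],[45,9,20,0,85],[45,9,20,0,85],[45,9,20,0,85],[45,9,20,0,85]]]'; python3 s.py
```

```text
time_s: 10.52
eef_pos: [0.9034, 0.257, 0.509]
eef_rot: [0.208, -0.097, 0.972, 0.045]
wrist_force: [-0.5, -0.1, -0.0]
opening: 0.994
t 10.53 q [ 0.1246  0.7726  0.2977  0.0784  1.6495 -1.6229] p [0.9034 0.257  0.509 ] lean x,y deg [24.4064  2.9015] jaw az 102.02454856366451 jaw z 0.0472678887066827 f [-0.4811 -0.1446 -0.0139] op 84.9
```

```bash
python3 -m pendant '[[[40,-20,15,0,85],[40,-25,20,0,85],[40,-25,20,0,85],[40,-25,20,0,85]]]'; python3 s.py
```

```text
time_s: 11.02
eef_pos: [0.9589, 0.1402, 0.52]
eef_rot: [0.258, -0.094, 0.96, 0.049]
wrist_force: [0.2, -0.5, 0.4]
opening: 0.991
t 11.03 q [-0.029   0.7775  0.2981  0.1579  1.5565 -1.7563] p [0.9589 0.1402 0.52  ] lean x,y deg [30.3626  2.8207] jaw az 101.91159209847714 jaw z 0.04603493202918863 f [ 0.2025 -0.4788  0.3568] op 84.7
```

```bash
python3 - <<'E'
from h import *
c=imaging.camera('scene')
print(onplane(c,[(18,152),(85,115),(95,65),(140,70)],0),proj(c,[[.77,-.56,.5],[.77,-.56,.3]]))
E
python3 -m pendant '[[[-20,-50,0,0,85],[-20,-57,0,0,85],[-20,-58,0,0,85],[-18,-58,0,0,85],[-16,-58,0,0,85],[-16,-58,0,0,85]]]'; python3 s.py
```

```text
[[ 7.78185311e-01 -6.02467492e-01 -1.11022302e-16]
 [ 5.74229814e-01 -5.73006359e-01  0.00000000e+00]
 [ 4.19273588e-01 -7.24776415e-01  0.00000000e+00]
 [ 3.44350013e-01 -5.97631847e-01 -1.11022302e-16]] [[-77.20206679 -14.61043912]
 [-25.25539011  70.34278014]]
time_s: 11.82
eef_pos: [0.8469, -0.1984, 0.5201]
eef_rot: [0.257, -0.095, 0.96, 0.049]
wrist_force: [0.7, -0.4, 0.4]
opening: 0.995
t 11.82 q [-0.5002  0.5056  0.7106  0.3667  1.5354 -2.2072] p [ 0.8469 -0.1984  0.5201] lean x,y deg [30.3     2.8281] jaw az 101.95316717572 jaw z 0.045748154462325316 f [ 0.7154 -0.3736  0.4494] op 84.9
```

```bash
python3 -m pendant '[[[0,-58,0,0,85],[15,-50,0,0,85],[25,-35,0,0,85],[25,-25,0,0,85],[30,-25,0,0,85],[30,-25,0,0,85]]]'; python3 s.py;
```

```text
time_s: 12.58
eef_pos: [0.9049, -0.3757, 0.4793]
eef_rot: [0.291, -0.089, 0.952, 0.031]
wrist_force: [-0.5, -0.3, 0.9]
opening: 0.997
t 12.57 q [-0.6538  0.8406  0.2977  0.435   1.5841 -2.3102] p [ 0.9049 -0.3757  0.4793] lean x,y deg [34.0142 -0.1286] jaw az 100.75751944641148 jaw z 0.007679223936181256 f [-0.5263 -0.2898  0.8975] op 85.1
```

```bash
python3 -m pendant '[[[-40,35,10,1,85],[-43,42,0,0,85],[-43,42,0,0,85],[-43,42,0,0,85],[-43,42,0,0,85],[-43,42,0,0,85],[-43,42,0,0,85],[-43,42,0,0,85]]]';  python3 -m pendant '[[[-43,42,0,0,85],[-43,42,-20,0,85],[-43,42,-30,0,85],[-20,0,-55,0,85],[0,0,-60,0,85],[0,0,-60,0,85],[0,0,-40,0,85],[0,0,0,0,85]]]';python3 s.py
python3 - <<'E'
from h import *
np.set_printoptions(precision=4,suppress=True)
for n in ['wrist','scene','side']:
    c=cam(n,n+'2'); print(n,c['origin'])
    for t in ['glued_mid','divider_a_mid','divider_b_mid','spacer_mid','rack']:
        print(n,t,[(np.round(w(c,d['at']),4),np.round(proj(c,[w(c,d['at'])])[0]),round(d['confidence'],2)) for d in spotter.tip_of(n,t)[:2]])
E
```

```text
time_s: 13.58
eef_pos: [0.565, -0.0475, 0.4895]
eef_rot: [0.291, -0.097, 0.951, 0.033]
wrist_force: [0.5, -0.2, 1.2]
opening: 0.997
time_s: 14.58
eef_pos: [0.4196, 0.074, 0.2227]
eef_rot: [0.288, -0.096, 0.952, 0.035]
wrist_force: [-0.6, 0.2, 1.3]
opening: 0.998
t 14.57 q [-0.3514 -0.6758  2.4084  0.3839  0.9351 -2.278 ] p [0.4196 0.074  0.2227] lean x,y deg [33.6918  0.7785] jaw az 101.72054662226415 jaw z 0.012184675715861487 f [-0.571   0.2091  1.253 ] op 85.2
wrist [0.2768 0.0439 0.2975]
wrist glued_mid [(array([ 0.621 , -0.1338,  0.0291]), array([ 77., 173.]), 0.85)]
wrist divider_a_mid [(array([ 0.5996, -0.0598,  0.0265]), array([130., 168.]), 0.92), (array([0.5822, 0.0511, 0.0298]), array([210., 172.]), 0.41)]
wrist divider_b_mid [(array([0.5843, 0.0515, 0.0299]), array([210., 173.]), 0.7)]
wrist spacer_mid [(array([0.4553, 0.0867, 0.0316]), array([254., 100.]), 0.64)]
wrist rack [(array([ 0.599 , -0.0216,  0.002 ]), array([161., 159.]), 0.65)]
scene [0.9718 0.417  0.9624]
scene glued_mid [(array([ 0.6181, -0.1349,  0.0278]), array([179., 202.]), 0.72)]
scene divider_a_mid [(a
[... 160 characters left out ...]
id [(array([0.1846, 0.2905, 0.034 ]), array([426., 181.]), 0.72), (array([0.4614, 0.0907, 0.0378]), array([294., 208.]), 0.61)]
scene rack [(array([ 0.5998, -0.0192,  0.0075]), array([220., 228.]), 0.81)]
side [-0.137   0.7623  0.7737]
side glued_mid [(array([ 0.6248, -0.1309,  0.026 ]), array([260., 150.]), 0.72)]
side divider_a_mid [(array([ 0.6003, -0.062 ,  0.0275]), array([251., 162.]), 0.86)]
side divider_b_mid [(array([0.5825, 0.0583, 0.0263]), array([227., 183.]), 0.65)]
side spacer_mid [(array([0.1875, 0.2894, 0.0251]), array([287., 313.]), 0.92), (array([0.4621, 0.0845, 0.0357]), array([253., 203.]), 0.63)]
side rack [(array([ 0.6024, -0.0184,  0.0046]), array([241., 175.]), 0.73)]
```

View pics/wrist2.png

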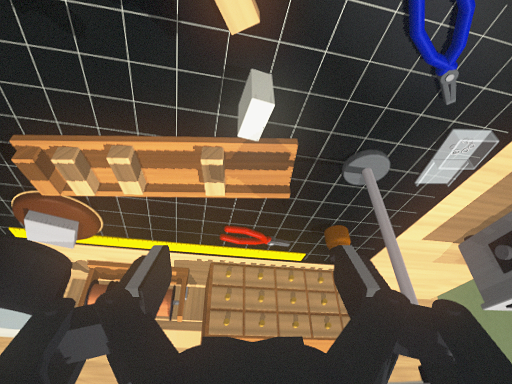

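```bash
cat > ov.py <<'E'
from h import *
def box(x,y,z0,yaw,dx,dy,dz):
    P=np.array([[i*dx/2,j*dy/2,k*dz] for k in(0,1) for i,j in((-1,-1),(1,-1),(1,1),(-1,1))])
    c,s=np.cos(yaw),np.sin(yaw); return P@np.array([[c,s,0],[-s,c,0],[0,0,1]])+[x,y,z0]
E_=[(0,1),(1,2),(2,3),(3,0),(4,5),(5,6),(6,7),(7,4),(0,4),(1,5),(2,6),(3,7)]
def overlay(c,boxes,crop,f,name):
    x0,x1,y0,y1=crop; im=cv2.resize(c['img'][y0:y1,x0:x1,::-1].copy(),None,fx=f,fy=f,interpolation=cv2.INTER_CUBIC)
    cols=[(0,255,0),(255,0,255),(255,255,0),(0,0,255),(255,0,0)]
    for k,b in enumerate(boxes):
        p=np.round((proj(c,b)-[x0,y0]+.5)*f).astype(int)
        for a,d in E_: cv2.line(im,tuple(map(int,p[a])),tuple(map(int,p[d])),cols[k%5],1)
    cv2.imwrite('pics/'+name+'.png',im)
def rk(rack,x,y): 
    c,s=np.cos(rack[2]),np.sin(rack[2]); return rack[0]+c*x-s*y, rack[1]+s*x+c*y
E
python3 - <<'E'
from ov import *
c=cam('wrist'); r=[.600,-.020,np.radians(11.6)]
B=[box(r[0],r[1],.003,r[2],.1,.38,.012)]
for y in (-.115,-.167+.0): B.append(box(*rk(r,-.002,y),.015,r[2],.076,.028,.024))
B.append(box(.5990,-.0612,.015,r[2],.076,.028,.024));B.append(box(.5825,.0555,.015,r[2],.076,.028,.024))
B.append(box(.4625,.0865,.003,r[2],.05,.024,.056))
overlay(c,B,(0,310,55,210),2.5,'ov1')
E
```

```text
(no output)
```

View pics/ov1.png

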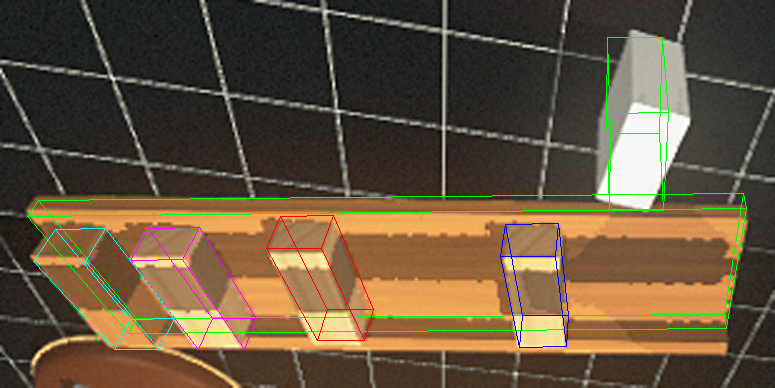

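```bash
cat > fit.py <<'E'
from ov import *
from scipy.optimize import minimize
def hullmask(c,b,shape):
    m=np.zeros(shape,np.uint8); S=4
    h=cv2.convexHull(proj(c,b).astype(np.float32))
    big=np.zeros((shape[0]*S,shape[1]*S),np.uint8); cv2.fillPoly(big,[np.round((h+.5)*S).astype(int)],255)
    return cv2.resize(big,(shape[1],shape[0]),interpolation=cv2.INTER_AREA)/255.
def fit_spacer(c,g,z0=.003):
    im=c['img'].astype(int); p=proj(c,[[g[0],g[1],z0+.028]])[0].astype(int)
    m=((im.min(2)>95)&(im.max(2)-im.min(2)<40)).astype(np.uint8)
    m=cv2.morphologyEx(m,cv2.MORPH_OPEN,np.ones((4,4)))
    n,l,st,ce=cv2.connectedComponentsWithStats(m); k=1+np.argmin([np.hypot(*(ce[i]-p)) for i in range(1,n)])
    m=(l==k).astype(float)
    f=lambda v: np.abs(hullmask(c,box(v[0],v[1],z0,v[2],.05,.024,.056),m.shape)-m).sum()/m.sum()
    best=min((minimize(f,[g[0],g[1],a],method='Nelder-Mead',options=dict(initial_simplex=np.array([g[0],g[1],a])+np.array([[0,0,0],[.006,0,0],[0,.006,0],[0,0,.2]]),xatol=1e-4,fatol=1e-4)) for a in np.radians([-25,-5,12,30])),key=lambda r:r.fun)
    return best.x,best.fun,m.sum()
def fit_rack(c,g):
    gr=cv2.GaussianBlur(cv2.cvtColor(c['img'],cv2.COLOR_RGB2GRAY).astype(np.float32),(0,0),1.2)
    G=np.hypot(cv2.Sobel(gr,5,1,0),cv2.Sobel(gr,5,0,1))
    t=np.linspace(0,1,80)[:,None]
    def f(v):
        b=box(v[0],v[1],.003,v[2],.1,.38,.012); s=0
        bb=box(*rk(v,.042,0),.015,v[2],.012,.38,.016)
        gl=box(*rk(v,-.002,-.115),.015,v[2],.076,.028,.024)
        for q,e in((b,(7,4)),(b,(6,7)),(b,(4,5)),(bb,(5,6)),(gl,(6,7)),(gl,(4,5)),(gl,(7,4))):
            P=proj(c,q[e[0]]*(1-t)+q[e[1]]*t).astype(np.float32)
            s+=cv2.remap(G,P[:,:1],P[:,1:],cv2.INTER_LINEAR).mean()
        return -s
    best=None
    for a in np.radians([10.5,11.3,12.2]):
        r=minimize(f,[g[0],g[1],a],method='Nelder-Mead',options=dict(initial_simplex=np.array([g[0],g[1],a])+np.array([[0,0,0],[.004,0,0],[0,.004,0],[0,0,.02]])))
        if best is None or r.fun<best.fun: best=r
    return best.x,best.fun
E
python3 - <<'E'
from fit import *
for n in ['wrist','scene','side']:
    c=cam(n)
    x,e,a=fit_spacer(c,(.4625,.0865)); print(n,'spacer',x[:2],np.degrees(x[2]),e,a)
    x,e=fit_rack(c,(.600,-.020)); print(n,'rack',x[:2],np.degrees(x[2]),e)
E
```

```text
wrist spacer [0.46175394 0.08943625] -6.198007631075204 0.023008762623285786 1996.0
wrist rack [ 0.60155385 -0.01947989] 9.652240828012705 -1160.2552490234375
scene spacer [0.41860552 0.08051713] 99.40385682835803 0.9330057086125588 7110.0
scene rack [ 0.59895215 -0.01902972] 9.444386319731718 -1165.789794921875
side spacer [0.45654919 0.08740116] -12.30881538009436 0.04956252523892852 437.0
side rack [ 0.59871594 -0.01591275] 9.518090125360127 -1398.135986328125
```

```bash
python3 -m pendant '[[[-5,7,-30,-6,85],[-5,7,-30,-6,85],[-4,7,-28,-6,85],[10,-1,-15,0,85],[15,-2,-23,0,85],[15,-2,-23,0,85],[14,-1,-21,0,85],[0,0,0,0,85]]]'; python3 s.py
```

```text
time_s: 16.68
eef_pos: [0.46, 0.0854, 0.0576]
eef_rot: [0.286, 0.045, 0.957, -0.009]
wrist_force: [-0.5, 0.4, 0.2]
opening: 0.999
t 16.68 q [-0.0668 -0.0488  2.4136 -0.0293  0.1959 -1.5163] p [0.46   0.0854 0.0576] lean x,y deg [ 32.2522 -10.2729] jaw az 84.75716598694768 jaw z 0.00936480370060841 f [-0.5139  0.4137  0.1699] op 85.3
```

```bash
python3 -m pendant '[[[6,1,-11,-1,85],[6,1,-11,0,85],[0,0,0,0,85],[0,0,0,0,10],[0,0,0,0,10],[0,0,0,0,10],[0,0,0,0,10],[0,0,0,0,10]]]'; python3 s.py
```

```text
time_s: 17.68
eef_pos: [0.4734, 0.0875, 0.0382]
eef_rot: [0.289, 0.053, 0.956, -0.011]
wrist_force: [-5.0, -0.7, 8.8]
opening: 0.269
t 17.68 q [-0.0464  0.055   2.3815 -0.2203  0.1216 -1.2952] p [0.4734 0.0875 0.0382] lean x,y deg [ 32.4571 -11.0034] jaw az 83.78634019938872 jaw z 0.009452571264890599 f [-5.0151 -0.7415  8.7978] op 22.9
```

```bash
python3 -m pendant '[[[0,0,20,0,10],[0,0,42,0,10],[10,-30,0,5,10],[25,-35,0,5,10],[25,-35,0,5.7,10],[25,-35,0,0,10],[20,-20,0,0,10],[0,0,0,0,10]]]'; python3 s.py; python3 - <<'E'
from fit import *
np.set_printoptions(precision=4,suppress=True)
c=cam('wrist','wrist3'); x,e=fit_rack(c,(.600,-.018)); print('rack',x[:2],np.degrees(x[2]),e)
r=[.5998,-.0181,np.radians(9.5)]
B=[box(r[0],r[1],.003,r[2],.1,.38,.012)]
for y in (-.115,-.167): B.append(box(*rk(r,-.002,y),.015,r[2],.076,.028,.024))
B.append(box(.5990,-.0612,.015,r[2],.076,.028,.024));B.append(box(.5825,.0565,.015,r[2],.076,.028,.024))
overlay(c,B,(0,512,0,300),1.55,'ov2')
E
```

```text
time_s: 18.68
eef_pos: [0.5489, -0.0236, 0.0956]
eef_rot: [0.276, -0.016, 0.961, 0.008]
wrist_force: [-0.2, 0.5, -0.6]
opening: 0.27
t 18.68 q [-0.3966  0.0257  2.2127  0.5532  0.4476 -2.4481] p [ 0.5489 -0.0236  0.0956] lean x,y deg [31.7645 -5.5849] jaw az 92.0224692245432 jaw z 0.0065966584591603435 f [-0.1848  0.4634 -0.6336] op 23.1
rack [ 0.6012 -0.019 ] 9.770283529123967 -1068.01611328125
```

View pics/ov2.png

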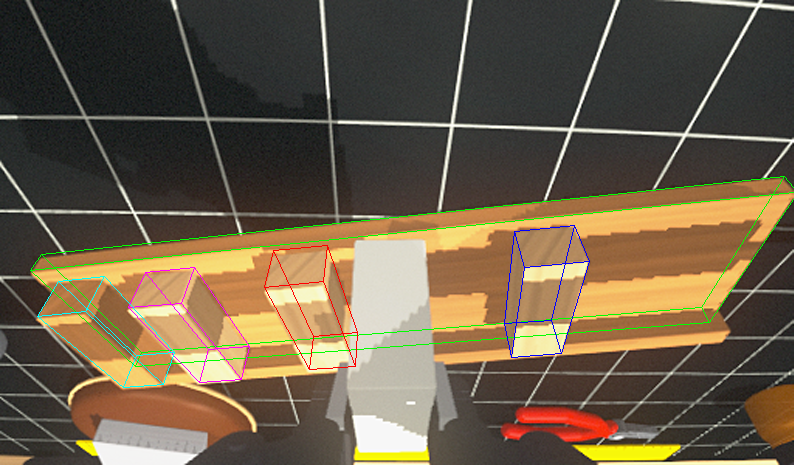

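```bash
python3 -m pendant '[[[10,-10,0,1.5,10],[15,-16,0,1.5,10],[15,-16,0,1.5,10],[15,-16,0,1.5,10],[12,-12,0,1.5,10],[8,-8,0,0,10],[0,0,0,0,10]]]'; python3 s.py
```

```text
time_s: 19.6
eef_pos: [0.6226, -0.0993, 0.0951]
eef_rot: [0.274, -0.08, 0.958, 0.027]
wrist_force: [-0.9, -0.1, -0.9]
opening: 0.269
t 19.6 q [-0.5278  0.2236  1.9854  0.6636  0.5942 -2.7598] p [ 0.6226 -0.0993  0.0951] lean x,y deg [32.0124 -0.7956] jaw az 99.66042793411184 jaw z 0.0072801615811841774 f [-0.9074 -0.0636 -0.8585] op 22.9
```

```bash
python3 -m pendant '[[[1,-1,-15,0,10],[0,0,-15,0,10],[0,0,-9,0,10],[0,0,-4,0,10],[0,0,-1,0,10],[0,0,0,0,10]]]'; python3 s.py; python3 - <<'E'
from fit import *
c=cam('wrist'); r=[.5998,-.0181,np.radians(9.5)]
B=[box(*rk(r,-.002,y),.015,r[2],.076,.028,.024) for y in (-.115,-.167)]
B.append(box(.5990,-.0612,.015,r[2],.076,.028,.024))
overlay(c,B,(60,400,60,320),2.2,'ov3')
E
```

```text
time_s: 20.35
eef_pos: [0.624, -0.1008, 0.0518]
eef_rot: [0.275, -0.08, 0.958, 0.026]
wrist_force: [-0.2, -0.1, -0.5]
opening: 0.268
t 20.35 q [-0.5291  0.3156  1.9887  0.7655  0.5219 -2.8808] p [ 0.624  -0.1008  0.0518] lean x,y deg [32.0687 -0.8396] jaw az 99.66467520172972 jaw z 0.006511974078708169 f [-0.1822 -0.1108 -0.5257] op 22.9
```

View pics/ov3.png

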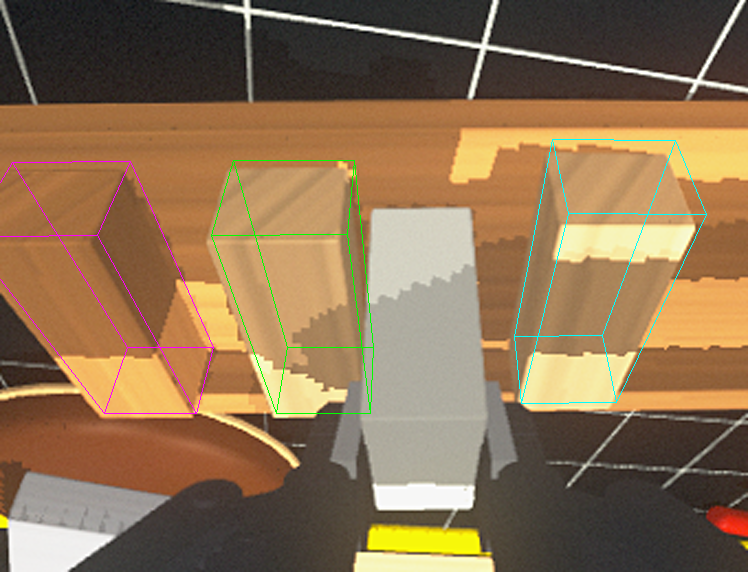

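```bash
python3 -m pendant '[[[0,0,-1,0,10],[0.4,-2.5,0,0,10],[0,0,0,0,10]]]'; python3 s.py; python3 -m pendant '[[[0.2,-1,0,0,10],[0,0,0,0,10]]]'; python3 s.py;
```

```text
time_s: 20.78
eef_pos: [0.6243, -0.1036, 0.0505]
eef_rot: [0.275, -0.08, 0.958, 0.026]
wrist_force: [-0.3, -0.6, -1.0]
opening: 0.266
t 20.77 q [-0.5338  0.3202  1.9859  0.7684  0.5229 -2.8876] p [ 0.6243 -0.1036  0.0505] lean x,y deg [32.0504 -0.8423] jaw az 99.64664529249278 jaw z 0.006647365313208191 f [-0.3109 -0.6305 -0.9515] op 22.7
time_s: 21.02
eef_pos: [0.6245, -0.1044, 0.0505]
eef_rot: [0.275, -0.08, 0.958, 0.026]
wrist_force: [-0.4, -0.1, 0.7]
opening: 0.269
t 21.02 q [-0.5352  0.321   1.9849  0.7685  0.524  -2.8888] p [ 0.6245 -0.1044  0.0505] lean x,y deg [32.0507 -0.8285] jaw az 99.65439814925884 jaw z 0.006804014201968404 f [-0.3544 -0.1323  0.7312] op 23.0
```

```bash
python3 -m pendant '[[[0.2,-1,0,0,10],[0,0,0,0,10]]]'|sed -n '2p;4p'; python3 -m pendant '[[[0.2,-1,0,0,10],[0,0,0,0,10]]]'|sed -n '2p;4p';  python3 s.py;
```

```text
eef_pos: [0.6247, -0.1053, 0.0504]
wrist_force: [0.7, 1.3, 0.9]
eef_pos: [0.6248, -0.1058, 0.0504]
wrist_force: [-0.4, 3.1, 2.3]
t 21.52 q [-0.538   0.3225  1.9828  0.7688  0.527  -2.8913] p [ 0.6248 -0.1058  0.0504] lean x,y deg [32.0461 -0.7579] jaw az 99.6850000964508 jaw z 0.007697152016465168 f [-0.4209  3.0505  2.2506] op 22.8
```

```bash
python3 -m pendant '[[[0,0,0,0,50],[0,0,0,0,50],[0,0,0,0,50],[-8,-1,15,0,50],[-10,-2,22,0,50],[-10,-2,20,0,0],[0,30,0,0,0],[0,40,0,0,0]]]'|sed -n '2p;4,5p'; python3 -m pendant '[[[3,22,-10,0,0],[0,0,-20,0,0],[0,0,-20,0,0],[0,0,-15,0,0],[0,0,0,0,0]]]'; python3 s.py
python3 - <<'E'
from fit import *
np.set_printoptions(precision=4,suppress=True)
c=cam('wrist'); r=[.5998,-.0181,np.radians(9.5)]
x,e,a=fit_spacer(c,rk(r,-.002,-.089),.015); print('spacer',x[:2],np.degrees(x[2]),e,a,'exp',rk(r,-.002,-.089))
B=[box(*rk(r,-.002,y),.015,r[2],.076,.028,.024) for y in (-.115,-.043,.0765)]+[box(*rk(r,-.002,-.089),.015,r[2],.05,.024,.056)]
overlay(c,B,(20,512,60,384),1.6,'ov4')
E
```

```text
eef_pos: [0.5972, -0.0418, 0.1081]
wrist_force: [1.1, 0.8, 0.2]
opening: 0.003
time_s: 23.15
eef_pos: [0.5988, -0.0189, 0.041]
eef_rot: [0.274, -0.08, 0.958, 0.027]
wrist_force: [1.1, -0.6, -0.0]
opening: -0.0
t 23.15 q [-0.3873  0.2684  2.0877  0.7844  0.4152 -2.7926] p [ 0.5988 -0.0189  0.041 ] lean x,y deg [31.9091 -0.7324] jaw az 99.65272632200134 jaw z 0.008381196094637285 f [ 1.1334 -0.5789 -0.0021] op -0.0
spacer [ 0.6145 -0.1088] 9.957103558545223 0.2185781543453492 13802.0 exp (np.float64(0.6125166657185258), np.float64(-0.10620951374853495))
```

View pics/ov4.png

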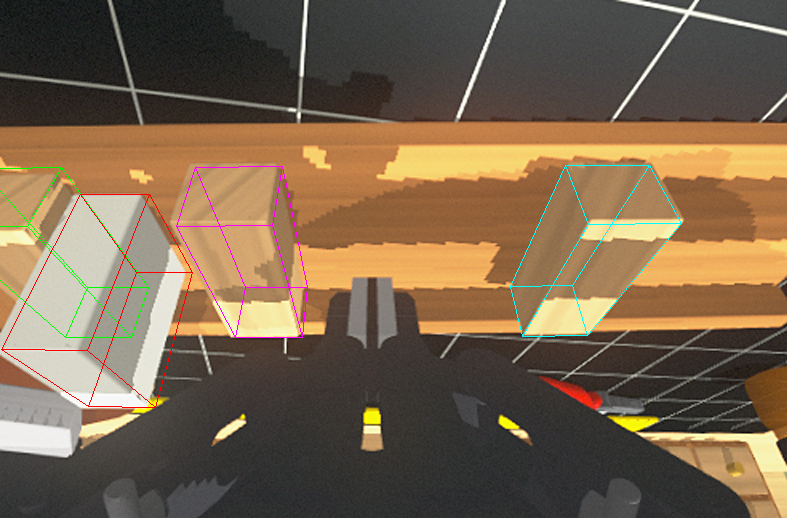

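```bash
python3 -m pendant '[[[0,0,-8,0,0],[0,0,-5,0,0],[1,-6,0,0,0],[1,-6,0,0,0],[1,-6,0,0,0],[1,-6,0,0,0],[0.5,-3,0,0,0],[0,0,0,0,0]]]'; python3 -m pendant '[[[0.3,-2,0,0,0],[0.3,-2,0,0,0],[0,0,0,0,0]]]'|sed -n '2p;4p';python3 -m pendant '[[[0.3,-2,0,0,0],[0,0,0,0,0]]]'|sed -n '2p;4p';  python3 - <<'E'
from fit import *
c=cam('wrist'); r=[.5998,-.0181,np.radians(9.5)]
B=[box(*rk(r,-.002,y),.015,r[2],.076,.028,.024) for y in (-.115,-.063,.0765)]+[box(*rk(r,-.002,-.089),.015,r[2],.05,.024,.056)]
overlay(c,B,(0,420,60,384),1.8,'ov5')
E
```

```text
time_s: 24.2
eef_pos: [0.6044, -0.0466, 0.0294]
eef_rot: [0.275, -0.08, 0.958, 0.026]
wrist_force: [0.0, -0.1, 0.1]
opening: 0.002
eef_pos: [0.6049, -0.0503, 0.0294]
wrist_force: [-0.4, -0.2, 0.1]
eef_pos: [0.6053, -0.0524, 0.0294]
wrist_force: [-0.1, -0.0, -0.0]
```

View pics/ov5.png

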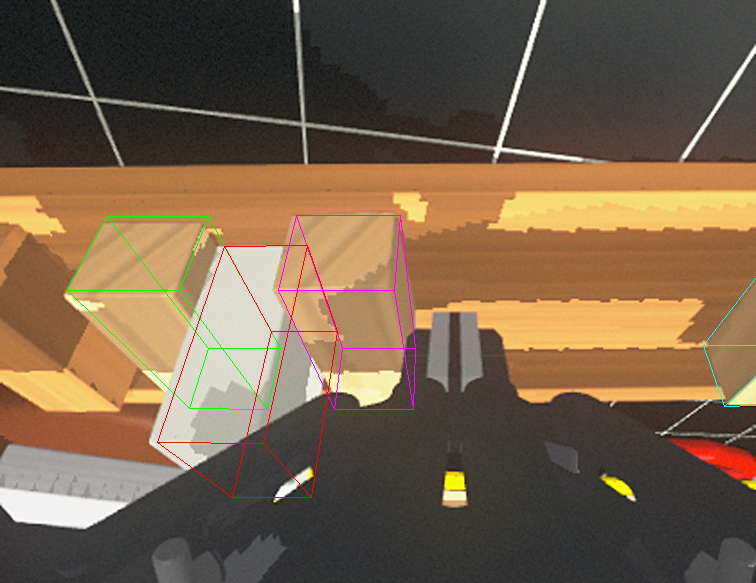

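```bash
for i in 1; do python3 -m pendant '[[[0.2,-1,0,0,0],[0,0,0,0,0]]]'|sed -n '2p;4p'; python3 -m pendant '[[[0.2,-1,0,0,0],[0,0,0,0,0]]]'|sed -n '2p;4p'; python3 -m pendant '[[[0.2,-1,0,0,0],[0,0,0,0,0]]]'|sed -n '2p;4p';python3 -m pendant '[[[0.2,-1,0,0,0],[0,0,0,0,0]]]'|sed -n '2p;4p'; done
```

```text
eef_pos: [0.6054, -0.0533, 0.0294]
wrist_force: [0.7, 0.5, 0.5]
eef_pos: [0.6056, -0.0542, 0.0294]
wrist_force: [0.1, 0.6, 0.4]
eef_pos: [0.6056, -0.0546, 0.0293]
wrist_force: [0.8, 4.1, 1.4]
eef_pos: [0.6057, -0.0547, 0.0292]
wrist_force: [-1.0, 8.0, 2.8]
```

```bash
python3 -m pendant '[[[-1,6,0,0,0],[-1.5,9,0,0,0],[0,0,30,0,0],[0,0,45,0,0],[-3,-30,4,0,50],[-3,-41,0,0,50],[0,0,0,0,50],[0,0,0,0,50]]]'; python3 -m pendant '[[[8,1,-10,0,50],[0,0,0,0,50],[0,0,0,0,50]]]'; python3 s.py
python3 - <<'E'
from fit import *
c=cam('wrist','w6'); r=[.5998,-.0181,np.radians(9.5)]
B=[box(*rk(r,-.002,y),.015,r[2],.076,.028,.024) for y in (-.115,-.063,.0765)]+[box(*rk(r,-.002,-.089),.015,r[2],.05,.024,.056)]
overlay(c,B,(80,512,60,384),1.8,'ov6')
E
```

```text
time_s: 26.88
eef_pos: [0.5971, -0.1118, 0.1079]
eef_rot: [0.274, -0.08, 0.958, 0.027]
wrist_force: [0.9, 0.1, 0.5]
opening: 0.585
time_s: 27.25
eef_pos: [0.6054, -0.1103, 0.0978]
eef_rot: [0.274, -0.08, 0.958, 0.027]
wrist_force: [-0.3, -0.7, 0.3]
opening: 0.583
t 27.25 q [-0.5688  0.1923  2.017   0.6768  0.6153 -2.8064] p [ 0.6054 -0.1103  0.0978] lean x,y deg [31.9967 -0.735 ] jaw az 99.72637216486578 jaw z 0.007605678740816281 f [-0.2557 -0.6847  0.3194] op 49.8
```

View pics/ov6.png

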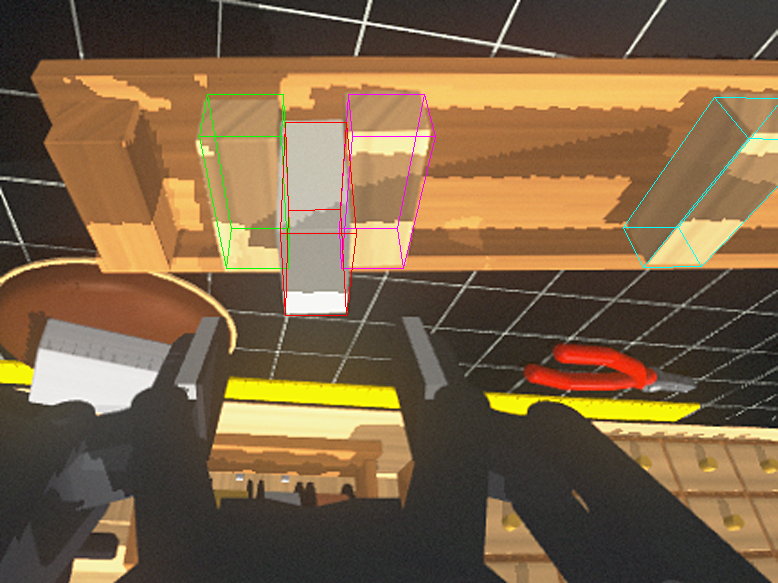

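```bash
python3 -m pendant '[[[7,2,-15,0,50],[7,2,-18,0,50],[5.3,1,-12,0,50],[0,0,-1,0,50],[0,0,0,0,10],[0,0,0,0,10],[0,0,0,0,10],[0,0,0,0,10]]]'; python3 s.py; python3 -m pendant '[[[0,0,10,0,10],[0,0,15,0,10],[0,0,20,0,10],[0,0,20,0,10],[-3,20,0,0,10],[-4,25,0,0,10],[-2,9,0,0,10],[0,0,0,0,10]]]'; python3 s.py
```

```text
time_s: 28.3
eef_pos: [0.6251, -0.1062, 0.0531]
eef_rot: [0.275, -0.08, 0.958, 0.027]
wrist_force: [-2.0, 1.5, 6.9]
opening: 0.271
t 28.3 q [-0.5382  0.3174  1.9824  0.7634  0.53   -2.8853] p [ 0.6251 -0.1062  0.0531] lean x,y deg [32.0911 -0.8213] jaw az 99.6770149569965 jaw z 0.006714673398604654 f [-2.0109  1.4768  6.8844] op 23.1
time_s: 29.3
eef_pos: [0.6152, -0.051, 0.1166]
eef_rot: [0.274, -0.081, 0.958, 0.027]
wrist_force: [0.6, -0.4, 0.3]
opening: 0.266
t 29.3 q [-0.4408  0.1452  2.0224  0.5919  0.587  -2.6142] p [ 0.6152 -0.051   0.1166] lean x,y deg [31.9851 -0.7333] jaw az 99.7499299548009 jaw z 0.007368290514008849 f [ 0.6103 -0.4478  0.3192] op 22.7
```

```bash
cat > fd.py <<'E'
from fit import *
r=[.5998,-.0181,np.radians(9.5)]
def fit_div(c,y,x=-.002,lim=.004):
    gr=cv2.GaussianBlur(cv2.cvtColor(c['img'],cv2.COLOR_RGB2GRAY).astype(np.float32),(0,0),1.0)
    G=np.hypot(cv2.Sobel(gr,5,1,0),cv2.Sobel(gr,5,0,1)); t=np.linspace(.05,.95,60)[:,None]
    def f(v):
        b=box(*rk(r,v[0],v[1]),.015,r[2]+v[2],.076,.028,.024); s=0
        for e in((4,5),(5,6),(6,7),(7,4)):
            P=proj(c,b[e[0]]*(1-t)+b[e[1]]*t).astype(np.float32)
            s+=cv2.remap(G,P[:,:1],P[:,1:],cv2.INTER_LINEAR).mean()
        return -s
    R=[minimize(f,[x,y+d,a],method='Nelder-Mead',options=dict(initial_simplex=np.array([x,y+d,a])+np.array([[0,0,0],[.003,0,0],[0,.003,0],[0,0,.03]]))) for d in(-lim,0,lim) for a in(-.04,.04)]
    b=min(R,key=lambda q:q.fun); return np.round(np.r_[b.x[:2]*1e3,np.degrees(b.x[2])],2),round(b.fun)
E
python3 - <<'E'
from fd import *
c=cam('wrist','w7')
print('glued',fit_div(c,-.115),'A',fit_div(c,-.063),'B',fit_div(c,.0765))
c=cam('scene')
print('glued',fit_div(c,-.115),'A',fit_div(c,-.063),'B',fit_div(c,.0765))
E
```

```text
glued (array([   3.47, -116.95,   -0.14]), -558) A (array([  2.53, -63.8 ,   0.42]), -470) B (array([2.700e+00, 7.645e+01, 5.000e-02]), -602)
glued (array([  -2.48, -115.85,    1.35]), -654) A (array([ -5.22, -66.56,   8.48]), -696) B (array([-6.06, 76.37,  1.  ]), -821)
```

```bash
python3 -m pendant '[[[0,0,-20,0,10],[0,0,-20,0,10],[0,0,-15,0,10],[0,0,-5,0,10],[0,0,-2,0,10],[0.2,-1,-0.7,0,10],[0,0,0,0,10]]]'; python3 s.py; python3 - <<'E'
from fd import *
c=cam('wrist','w8')
print('glued',fit_div(c,-.115),'A',fit_div(c,-.063))
cv2.imwrite('pics/w8c.png',cv2.resize(c['img'][60:320,40:420,::-1],None,fx=2,fy=2,interpolation=2))
E
```

```text
time_s: 30.28
eef_pos: [0.6164, -0.0536, 0.0553]
eef_rot: [0.275, -0.08, 0.958, 0.026]
wrist_force: [0.7, 0.3, -0.8]
opening: 0.267
t 30.27 q [-0.4444  0.2754  2.0342  0.7456  0.4745 -2.7933] p [ 0.6164 -0.0536  0.0553] lean x,y deg [32.0903 -0.8615] jaw az 99.65469588163654 jaw z 0.006257790004780529 f [ 0.706   0.3136 -0.8256] op 22.8
glued (array([   0.32, -117.18,    0.58]), -722) A (array([ -2.19, -66.12,  -4.31]), -464)
```

View pics/w8c.png

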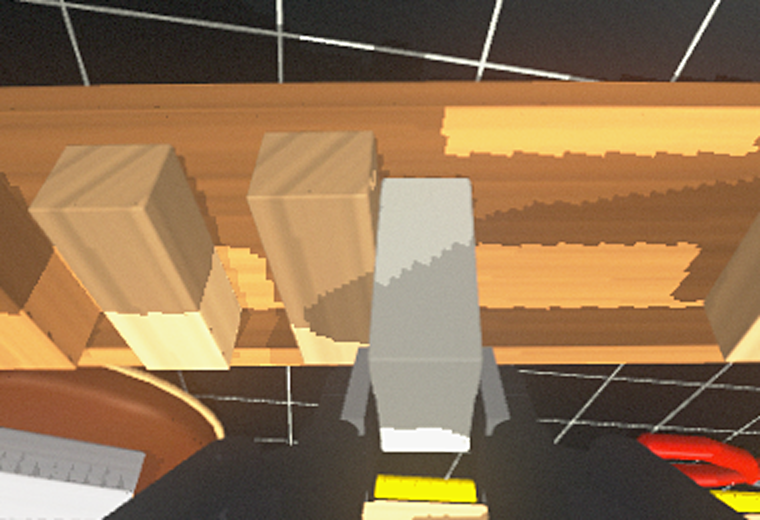

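```bash
python3 -m pendant '[[[0,0,-1.5,0,10],[0,0,-0.5,0,10],[0,0,0,0,50],[0,0,0,0,50],[0,0,0,0,50],[-8,-1,15,0,50],[-10,-2,22,0,50],[-10,-2,20,0,0]]]'|sed -n '2p;4,5p'; python3 -m pendant '[[[-2,35,0,0,0],[-3,55,0,0,0],[-2,52,0,0,0],[0,12,-10,0,0],[0,0,-25,0,0],[0,0,-25,0,0],[0,0,-15,0,0],[0,0,0,0,0]]]'; python3 s.py
python3 - <<'E'
from fd import *
c=cam('wrist','w9')
print('A',fit_div(c,-.063),'B',fit_div(c,.0765)); x,e,a=fit_spacer(c,rk(r,-.002,-.037),.015); print(x,e,rk(r,-.002,-.037))
E
```

```text
eef_pos: [0.5876, -0.0582, 0.1102]
wrist_force: [-0.1, -0.6, 0.1]
opening: 0.387
time_s: 32.33
eef_pos: [0.5798, 0.0951, 0.0327]
eef_rot: [0.273, -0.079, 0.958, 0.027]
wrist_force: [-0.3, 0.2, -0.0]
opening: -0.001
t 32.33 q [-0.1292  0.2591  2.1278  0.6402  0.2723 -2.4433] p [0.5798 0.0951 0.0327] lean x,y deg [31.8454 -0.7919] jaw az 99.59619910885488 jaw z 0.007904707077860618 f [-0.2828  0.2374 -0.0475] op -0.1
A (array([-5.7 , 21.4 , -0.64]), -472) B (array([-2.26, 75.28,  0.25]), -428)
[ 0.60648319 -0.05727501  0.16613254] 0.020596181351737915 (np.float64(0.6039341902137706), np.float64(-0.05492266246859892))
```

```bash
python3 -m pendant '[[[0,0,-3,0,0],[1.7,-10,0,0,0],[1.9,-11.5,0,0,0],[1.9,-11.5,0,0,0],[1.9,-11.5,0,0,0],[1.9,-11.5,0,0,0],[1.9,-11.5,0,0,0],[0,0,0,0,0]]]'; python3 s.py
python3 - <<'E'
from fd import *
c=cam('wrist','w10'); o=monitor.get_obs(); d=np.array(o['eef_pos'][:2])-r[:2]
y=-np.sin(r[2])*d[0]+np.cos(r[2])*d[1]; print('tcp rack x,y',np.cos(r[2])*d[0]+np.sin(r[2])*d[1],y)
print('A',fit_div(c,-.063),'B',fit_div(c,y-.0264),y-.0264)
E
```

```text
time_s: 33.38
eef_pos: [0.5906, 0.0283, 0.0312]
eef_rot: [0.274, -0.08, 0.958, 0.027]
wrist_force: [-10.4, -1.8, 4.9]
opening: -0.001
t 33.38 q [-0.2862  0.2729  2.1146  0.7893  0.343  -2.7206] p [0.5906 0.0283 0.0312] lean x,y deg [31.9338 -0.7321] jaw az 99.69852348024646 jaw z 0.00790958724971054 f [-10.3867  -1.8166   4.9056] op -0.1
tcp rack x,y -0.0014428576564236165 0.04743820772828358
A (array([ -4.14, -52.21,   3.1 ]), -163) B (array([ -9.19,  19.82, -11.53]), -491) 0.021038207728283582
```

```bash
python3 s.py; python3 - <<'E'
from fd import *
a=cv2.imread('pics/w10.png'); s=cam('scene')['img'][:,:,::-1]; d=cam('side')['img'][:,:,::-1]
A=cv2.resize(a[50:350,40:440],(800,600))[:330]
A=cv2.resize(a[60:330,0:512],None,fx=1.5625,fy=1.2)[:320]
S=cv2.resize(s[110:300,130:360],(400,280),interpolation=2); D=cv2.resize(d[60:250,170:400],(400,280),interpolation=2)
cv2.imwrite('pics/mont.png',np.vstack([A,np.hstack([S,D])]))
E
```

```text
t 33.42 q [-0.286   0.273   2.1147  0.7892  0.3428 -2.7203] p [0.5905 0.0284 0.0311] lean x,y deg [31.9266 -0.7314] jaw az 99.70042187494961 jaw z 0.007895185557371828 f [-10.3308  -0.9901   3.9801] op -0.1
```

View pics/mont.png

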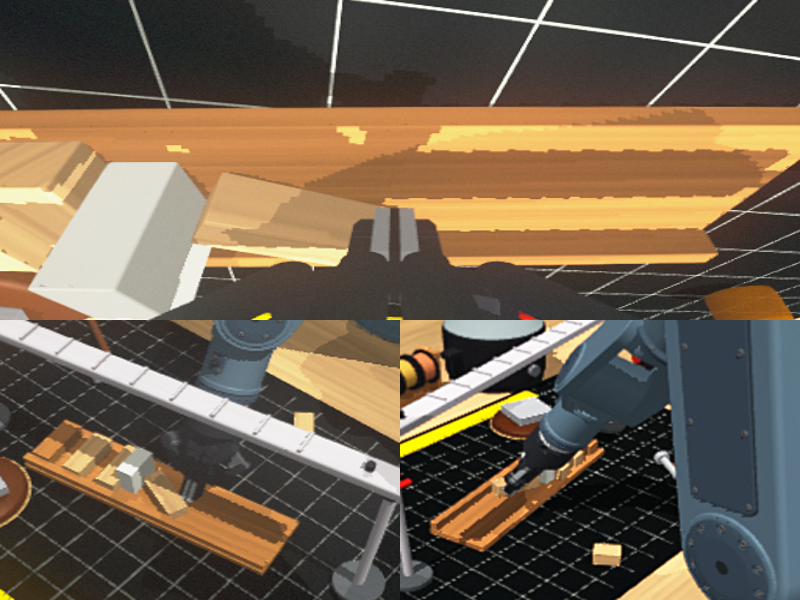

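B has swung round with its front end leading and is jammed between finger and block. I back the finger off, lift clear and measure B's pose.

```bash
python3 -m pendant '[[[-1,4,0,0,0],[-1,8,0,0,0],[-5,3,20,0,0],[-10,0,30,0,0],[-10,0,20,0,0],[0,0,0,0,0]]]'; cat > fb.py <<'E'
from fd import *
def fitB(c,gx,gy,yaws):
    gr=cv2.GaussianBlur(cv2.cvtColor(c['img'],cv2.COLOR_RGB2GRAY).astype(np.float32),(0,0),1.0)
    G=np.hypot(cv2.Sobel(gr,5,1,0),cv2.Sobel(gr,5,0,1)); t=np.linspace(.05,.95,40)[:,None]
    cam_=np.array(c['origin'])
    def f(v):
        b=box(*rk(r,v[0],v[1]),.015,r[2]+v[2],.076,.028,.024); s=[]
        for e in((4,5),(5,6),(6,7),(7,4)):
            P=proj(c,b[e[0]]*(1-t)+b[e[1]]*t).astype(np.float32)
            s.append(min(cv2.remap(G,P[:,:1],P[:,1:],cv2.INTER_LINEAR).clip(0,200).mean(),150))
        return -sum(s)
    R=[]
    for x in gx:
        for y in gy:
            for a in np.radians(yaws): R.append((f([x,y,a]),x,y,a))
    R.sort(); R=R[:12]
    Q=[minimize(f,v[1:],method='Nelder-Mead',options=dict(initial_simplex=np.array(v[1:])+np.array([[0,0,0],[.003,0,0],[0,.003,0],[0,0,.06]]))) for v in R]
    b=min(Q,key=lambda q:q.fun); return np.round(np.r_[b.x[:2]*1e3,np.degrees(b.x[2])],1),round(b.fun)
E
python3 - <<'E'
from fb import *
gx=np.arange(-.03,.021,.005); gy=np.arange(-.01,.05,.005)
for n in ['wrist','scene','side']:
    c=cam(n,n+'11'); print(n,'B',fitB(c,gx,gy,range(-90,91,10)))
    print('net',n,[(np.round(w(c,d['at']),4),round(d['confidence'],2)) for d in spotter.tip_of(n,'divider_b_mid')])
    if n=='wrist': x,e,a=fit_spacer(c,rk(r,-.002,-.037),.015); print(x,e)
    print('A',fit_div(c,-.063))
E
python3 s.py
```

```text
time_s: 34.28
eef_pos: [0.5666, 0.0429, 0.1042]
eef_rot: [0.277, -0.08, 0.957, 0.026]
wrist_force: [1.0, 0.4, 0.4]
opening: 0.0
wrist B (array([ 22.4, -13.3,  90.6]), -471)
net wrist [(array([0.5964, 0.0048, 0.0296]), 0.61), (array([ 0.7613, -0.205 ,  0.0055]), 0.47), (array([ 0.5958, -0.0529,  0.0474]), 0.4)]
[ 0.6045372  -0.05491321  0.15750027] 0.017698630331871548
A (array([ -4.34, -64.93,  -0.73]), -366)
scene B (array([-2.9, 27.2, 38.7]), -567)
net scene [(array([0.5924, 0.0123, 0.0317]), 0.76)]
A (array([ -5.92, -64.52,   4.92]), -755)
side B (array([10., 20., 80.]), -600)
net side [(array([0.5935, 0.0136, 0.0287]), 0.52), (array([ 0.6194, -0.1328,  0.0282]), 0.29)]
A (array([  6.83, -74.06,  -3.72]), -773)
t 34.58 q [-0.2671  0.0543  2.1675  0.5363  0.4653 -2.4317] p [0.5649 0.0434 0.1006] lean x,y deg [31.9567 -0.7738] jaw az 99.65834719517268 jaw z 0.007638113126266 f [-0.6547 -0.488  -0.6206] op -0.3
```

```bash
python3 - <<'E'
from fb import *
gx=np.arange(-.010,.0081,.003); gy=np.arange(.019,.038,.003)
c=cam('wrist'); print('B',fitB(c,gx,gy,range(15,80,6)))
B=[box(*rk(r,-.0029,.0272),.015,r[2]+np.radians(38.7),.076,.028,.024)]
p=proj(c,B[0])[4:]; print(p)
# woody top mask
P=proj(c,[[*rk(r,-.001,.028),.039]])[0]; print(P,c['img'][int(P[1]),int(P[0])])
x0,y0=int(P[0])-50,int(P[1])-35
cv2.imwrite('pics/b11.png',c['img'][y0:y0+70,x0:x0+100,::-1])
g=cv2.cvtColor(c['img'],cv2.COLOR_RGB2HSV)[y0:y0+70:3,x0:x0+100:2]
for row in g: print(''.join('#' if s<105 and v>90 else ('+' if s<135 and v>80 else '.') for h,s,v in row))
E
```

```text
B (array([-0.3, 26.8, 42.6]), -444)
[[145.1179085  167.4897492 ]
 [219.97482284 215.75118666]
 [245.19724895 203.30869985]
 [170.93657757 148.54632653]]
[200.14011553 188.32117846] [189 147 101]
.+++++++++++++++++++++++++++......................
++++++++++++++++++++++++++++++....................
++++++++##+++++++++++++++++++++++.................
+++++++++++++++++++++++++++++++++++...............
+++++++++++++++++++++++++++++++++++++.............
+++++++++++++++++++++++++++++++++++++++...........
+++++++++++++++++++++++++++++++++++++++++.........
+++++++++++++++++++++++++++++++++++++++++++.......
..+++++++++++++++++++++++++++++++++++++++++++.....
.....++++++++++++++++++++++++++++++++++++++++++...
.......+++++++++++++++++++++++++++++++++++++++++..
..........+++++++++++++++++++++++++++++++++++++++.
............++++++++++++++++++++++++++++++++++++..
...............++++++++++++++++++++#++++++++++++..
.................+###################+++##+++++++.
.+++................+############++++##++###+++++.
+......................#####+++#+###++####+++#+++.
++.......................+###+++++++#+#++###+++#+.
++..........................+###++++++++++###+....
...............................####+++++++#.......
.................................+###+++..........
....................................#+............
.....................#.......................#....
...########..........#......................#.....
```

B stands at about rack (-2, 27) mm and is turned some 40°. The block and divider A have not moved. I will grip B across its thickness with the tool turned, lift it a little and turn it square.

```bash
python3 -m pendant '[[[5,-4,0,7,50],[10,-8,0,7,50],[10,-8,0,7,50],[11,-8,0,4,50],[0,0,-15,0,50],[0,0,-10,0,50],[0,0,0,0,50]]]'; python3 s.py
```

```text
time_s: 35.5
eef_pos: [0.6004, 0.0179, 0.0764]
eef_rot: [0.259, -0.284, 0.919, 0.086]
wrist_force: [0.1, 0.1, 0.3]
opening: 0.578
t 35.5 q [-0.4226  0.2528  1.9978  0.7417  0.737  -3.1167] p [0.6004 0.0179 0.0764] lean x,y deg [29.4301 14.0862] jaw az 124.56190039234058 jaw z 0.010952086318812448 f [0.1115 0.0831 0.2561] op 49.4
```

```bash
python3 -m pendant '[[[0,-1,0,-6,62],[0,-1,0,-6,62],[0,0,-15,0,62],[0,0,-15,0,62],[0,0,-12,0,62],[0,0,-5,0,62],[0,0,0,0,62]]]'; python3 s.py
```

```text
time_s: 36.38
eef_pos: [0.6042, 0.0148, 0.034]
eef_rot: [0.27, -0.188, 0.943, 0.056]
wrist_force: [-2.2, 4.0, 13.5]
opening: 0.723
t 36.38 q [-0.3782  0.3129  2.049   0.8502  0.52   -3.0395] p [0.6042 0.0148 0.034 ] lean x,y deg [31.5282  7.0841] jaw az 112.60738162384625 jaw z 0.004854713117439971 f [-2.2275  4.0278 13.529 ] op 61.8
```

```bash
python3 - <<'E'
from fb import *
o=monitor.get_obs(); M=rot(o['eef_rot']).as_matrix()
print('f',o['wrist_force'],'t',o['torque'],'t tool',M.T@o['torque'],'f tool',M.T@o['wrist_force'],'jaw',M[:,1])
gx=np.arange(-.012,.0081,.003); gy=np.arange(.019,.038,.003)
for n in('wrist','scene'):
    c=cam(n); print(n,fitB(c,gx,gy,range(10,60,6)))
    print('net',[(np.round(w(c,d['at']),4),round(d['confidence'],2)) for d in spotter.tip_of(n,'divider_b_mid')])
c=cam('wrist'); h=cv2.cvtColor(c['img'],cv2.COLOR_RGB2HSV)
p=proj(c,[[*rk(r,-.0015,.027),.039]])[0]; x0,y0=int(p[0])-110,int(p[1])-60; print(x0,y0,c['img'].shape)
for row in h[y0:y0+130:5,x0:x0+220:3]: print(''.join('K' if v<60 else 'w' if s<60 and v>100 else '#' if s<112 else '+' if s<140 else '.' for _,s,v in row))
E
```

```text
f [-2.22752561  4.02776781 13.52897021] t [-0.09882229 -0.50177386  0.25377397] t tool [ 0.10509815 -0.4239922  -0.36759907] f tool [ -6.73535497   4.64019492 -11.71842154] jaw [-0.38440973  0.92314982  0.00485471]
wrist (array([ 0.8, 27.8, 43.1]), -372)
net [(array([0.5954, 0.0044, 0.0317]), 0.92)]
scene (array([ 6. , 21.5, 65.6]), -476)
net [(array([0.5929, 0.0085, 0.0321]), 0.9)]
137 182 (384, 512, 3)
wwwwww++........++++++++++++++++++++++++..................................
wwwwww+.++.+++.++++++++++++++++++++++++++.................................
wwwwww+++++.+...+++++++++++++++#++++++++##+...............................
wwwwww+++++....+#++++#++++++++++++++++++++++..............................
wwwwww.+++..+..++++++++++++++++++#+++#+++++++.............................
wwwwww+++++.+.++++++++++++++++++++++++#++++++++...........................
wwwwww+++++++++++++++++++++#++++++++++++++++++++..........................
wwwwww#.++..+..++++++++++++++++++++++++++++++++++.........................
wwwwww...........++++++#+++++++++++++++++++++++++++.......................
wwwwww...........
[... 557 characters left out ...]
#####+...#+###wwww####...
wwwKK#####wwwwK#####KK#..............################+....##+###wwww####..
wwKKK#K#Kwwww##############+####+#+#www#######+...........#######wwww###+.
www#K###wwww################+#####+w+#++++++++www##++#w+##########wwww###.
wK####K###ww##################+++w++#+.++++#++++##++w#++www######ww#######
K#K#####K##K#######K##www##+#++#w++##+#++##++++.+#w++#####################
KK#KK#K################++#+#++w+#ww#w#++++++#++ww+#+++++##################
KK#KK#K#K#K###########+#++++#w##++#+#+++++.+wwww#++++++##############K#K#K
K#KK##K############w#+++##+w+++++++++++++#.............#w#wwK#######K#KK#K
K#K#K################+#++w..#ww#w#.++...+w................K#.########KKKK#
```

```bash
python3 -m pendant '[[[0,0,3,0,62],[0,0,0,0,62]]]'|sed -n '2p;4p'; python3 -m pendant '[[[-5,-1,0,0,56],[0,0,0,0,56]]]'|sed -n '2p;4p'; python3 -m pendant '[[[0,0,-3,0,56],[0,0,-3,0,56],[0,0,0,0,56]]]'|sed -n '2p;4p'; python3 s.py
```

```text
eef_pos: [0.6022, 0.0148, 0.0348]
wrist_force: [0.7, -0.5, 2.0]
eef_pos: [0.5988, 0.0127, 0.036]
wrist_force: [1.9, 0.8, 7.5]
eef_pos: [0.6033, 0.0116, 0.0346]
wrist_force: [-2.4, 4.2, 30.9]
t 37.5 q [-0.3855  0.3091  2.056   0.8662  0.5154 -3.0632] p [0.6033 0.0116 0.0346] lean x,y deg [31.9213  6.7971] jaw az 112.55130789259601 jaw z -0.001326175719887232 f [-2.4299  4.2079 30.8634] op 56.0
```

```bash
python3 -m pendant '[[[0,4,10,0,62],[0,4,5,-4,62],[0,0,0,-4,62],[0,0,0,0,62]]]'; python3 s.py
```

```text
time_s: 38.0
eef_pos: [0.5962, 0.0223, 0.0428]
eef_rot: [0.271, -0.121, 0.954, 0.039]
wrist_force: [-0.4, 0.9, -0.7]
opening: 0.726
t 38.0 q [-0.3253  0.2616  2.0896  0.7803  0.4321 -2.8089] p [0.5962 0.0223 0.0428] lean x,y deg [31.6895  2.3521] jaw az 104.64318125108355 jaw z 0.008241821787000933 f [-0.3567  0.8937 -0.6936] op 62.0
```

```bash
python3 -m pendant '[[[8,-1,0,0,62],[0,0,-5,0,62],[0,0,-4,0,62],[0,0,0,0,62]]]'|sed -n '2p;4p'; python3 -m pendant '[[[0,0,-4,0,62],[0,0,0,0,62]]]'; python3 s.py; python3 - <<'E'
from fb import *
c=cam('wrist'); x,e,a=fit_spacer(c,rk(r,-.002,-.037),.015); print(x,e)
h=cv2.cvtColor(c['img'],cv2.COLOR_RGB2HSV)
p=proj(c,[[*rk(r,-.0015,.027),.039]])[0]; x0,y0=int(p[0])-110,int(p[1])-60; print(x0,y0)
for row in h[y0:y0+130:6,x0:x0+230:3]: print(''.join('K' if v<60 else 'w' if s<60 and v>100 else '#' if s<112 else '+' if s<140 else '.' for _,s,v in row))
E
```

```text
eef_pos: [0.6048, 0.0204, 0.0336]
wrist_force: [-0.2, 0.2, -0.3]
time_s: 38.75
eef_pos: [0.6059, 0.0205, 0.0311]
eef_rot: [0.272, -0.121, 0.954, 0.038]
wrist_force: [-0.9, -0.8, -0.9]
opening: 0.722
t 38.75 q [-0.322   0.3059  2.0673  0.819   0.4126 -2.8475] p [0.6059 0.0205 0.0311] lean x,y deg [31.842   2.2484] jaw az 104.5760531169635 jaw z 0.006965754354534601 f [-0.9067 -0.8036 -0.9385] op 61.7
[ 0.60450243 -0.05695559  0.20872774] 0.17312563986025226
123 185
www#..........+++++++++++++++++++++++++......................................
wwww.+........+++++++++++++++++++++++++++....................................
wwwww+.......+++++++++++++++++++++++++++++++.................................
wwwwww+......++++++++++++#++++++++++++++++++++...............................
wwwwww#+++..+++++++++++++++++++++++++++++++++++++............................
wwwwwww++...++++++++#++++++++++++++++++++++++++++++..........................
wwwwwwww....++++++++++++++#++++++++++++++++++++++++++........................
wwwwwwwww.....++#+#++#++++++++++++++++++++++++++++++++++.....................
wwwwwww
[... 384 characters left out ...]
wwww.......###wwww######...........#####################+....+#####wwww###+.
wwww#.+....###wwww######+...............##############+........######wwww###+
wwww##w######wwww########w############++##++#####wwww####++++++#######wwww###
wwwK#K########Kww#######K##############++++w+++++++++++++++++w#+######ww#####
www##############K######w#########+#++++++w++++++++++++.+#+w++###+###########
#K#####################KK#########++#wwwwwww#++.+++++++++w.++#++++###########
#############K#########w######+##+#++++w.+++++++++++...#...#wwwww############
########KK###K#########www####+.++#++.w+++.++.++++++..............########KK#
K#KK#K##KK#KK########Kw####++#++###.+#++.+.+####+..................##########
```

```bash
python3 -m pendant '[[[0,0,-2,0,62],[0,0,0,0,40],[0,0,0,0,15],[0,0,0,0,15],[0,0,0,0,15],[0,0,0,0,15]]]'; python3 s.py
```

```text
time_s: 39.55
eef_pos: [0.6052, 0.0204, 0.0283]
eef_rot: [0.271, -0.121, 0.954, 0.038]
wrist_force: [0.2, -0.6, 1.7]
opening: 0.31
t 39.55 q [-0.3224  0.3115  2.0679  0.8261  0.4092 -2.8553] p [0.6052 0.0204 0.0283] lean x,y deg [31.7576  2.2558] jaw az 104.54336820118093 jaw z 0.007554235768502268 f [ 0.2118 -0.5632  1.7207] op 26.5
```

```bash
python3 -m pendant '[[[0,0,2,0,15],[0,0,0,-5,15],[1,-4,0,0,15],[0.8,-5,0,0,15],[0,0,0,0,15]]]'; python3 s.py; python3 - <<'E'
from fb import *
o=monitor.get_obs(); d=np.array(o['eef_pos'][:2])-r[:2]
y=-np.sin(r[2])*d[0]+np.cos(r[2])*d[1]; print('tcp rack',np.cos(r[2])*d[0]+np.sin(r[2])*d[1],y)
for n in('wrist','scene','side'):
    c=cam(n); print(n,'B',fitB(c,np.arange(-.02,.008,.003),[y-.002,y,y+.002],[-4,0,4]),'glued',fit_div(c,-.115),'A',fit_div(c,-.063))
    print('net',[[np.round((w(c,d['at'])-[r[0],r[1],0])@np.array([[np.cos(r[2]),-np.sin(r[2]),0],[np.sin(r[2]),np.cos(r[2]),0],[0,0,1]])*1e3,1) for d in spotter.tip_of(n,t)[:1]] for t in('divider_b_mid','divider_a_mid','glued_mid')])
    if n=='wrist': x,e,a=fit_spacer(c,rk(r,-.002,-.037),.015); print(x,e,'exp .6045 -.0549 .1575')
E
```

```text
time_s: 40.17
eef_pos: [0.6073, 0.0106, 0.0305]
eef_rot: [0.273, -0.079, 0.958, 0.026]
wrist_force: [0.2, 0.6, -0.3]
opening: 0.312
t 40.17 q [-0.3132  0.3041  2.0715  0.7754  0.3636 -2.7252] p [0.6073 0.0106 0.0305] lean x,y deg [31.8195 -0.856 ] jaw az 99.53301262557146 jaw z 0.007449056535422487 f [ 0.2235  0.5627 -0.2525] op 26.6
tcp rack 0.012166054527168235 0.02704388672958296
wrist B (array([ 7.5, 27.5,  0.9]), -490) glued (array([   2.04, -117.37,   -0.26]), -385) A (array([ -3.89, -65.73,   0.88]), -151)
net [[array([-3.4, 26.6, 30.7])], [array([-10.8, -65.1,  27.7])], []]
[ 0.60420257 -0.05511368  0.19110679] 0.18855619868084533 exp .6045 -.0549 .1575
scene B (array([-2.9, 21.2, 15.7]), -473) glued (array([  -2.84, -116.05,    1.25]), -807) A (array([ -6.07, -62.75,   0.08]), -717)
net [[], [array([ -7.8, -61.3,  27.1])], [array([  -1. , -117.1,   31.2])]]
side B (array([20.1, 34.9, 52.1]), -588) glued (array([  -2.88, -115.91,   -2.78]), -549) A (array([-37.86, -64.8 ,  28.59]), -740)
net [[array([-5.8, 33.6, 28.9])], [array([ -6. , -63.6,  26.6])], [array([   4.3, -113.8,   25. ])]]
```

```bash
python3 -m pendant '[[[0,0,-2,0,15],[0,0,0,0,38],[0,0,0,0,38],[-3,0,15,0,38],[-3,0,20,0,38],[0,0,15,0,0],[-2,15,0,0,0],[-3,18,0,0,0]]]'; python3 -m pendant '[[[4,3,0,0,0],[0,0,-20,0,0],[0,0,-20,0,0],[0,0,-8,0,0],[0,0,0,0,0]]]'; cat > tr.py <<'E'
from h import *
r=[.5998,-.0181,np.radians(9.5)]
o=monitor.get_obs(); d=np.array(o['eef_pos'][:2])-r[:2]
print('t',round(o['time_s'],2),'tcp rack mm',np.round(1e3*np.array([np.cos(r[2])*d[0]+np.sin(r[2])*d[1],-np.sin(r[2])*d[0]+np.cos(r[2])*d[1],o['eef_pos'][2]]),1),'f',np.round(o['wrist_force'],1))
E
python3 tr.py
```

```text
time_s: 41.78
eef_pos: [0.5964, 0.0444, 0.079]
eef_rot: [0.273, -0.079, 0.958, 0.026]
wrist_force: [-0.0, -0.4, 0.2]
opening: -0.002
time_s: 42.4
eef_pos: [0.5998, 0.0471, 0.0295]
eef_rot: [0.272, -0.079, 0.959, 0.027]
wrist_force: [0.9, -0.6, 0.0]
opening: 0.003
t 42.4 tcp rack mm [10.8 64.3 29.5] f [ 0.9 -0.6  0. ]
```

```bash
python3 -m pendant '[[[-1.5,-6,0,0,0],[1,-6,0,0,0],[1,-6,0,0,0],[1,-5.5,0,0,0],[1,-5.5,0,0,0],[0,0,0,0,0]]]' >/dev/null; python3 tr.py; cat > look.py <<'E'
import sys
from fb import *
y=float(sys.argv[1]); M=np.array([[np.cos(r[2]),-np.sin(r[2]),0],[np.sin(r[2]),np.cos(r[2]),0],[0,0,1]])
for n in('wrist','scene'):
    c=cam(n); print(n,'B',fitB(c,np.arange(-.012,.004,.003),[y-.003,y,y+.003],range(-24,25,6)),'A',fit_div(c,-.063),'glued',fit_div(c,-.115))
    print('net',[[np.round((w(c,d['at'])-[r[0],r[1],0])@M*1e3,1) for d in spotter.tip_of(n,t)[:1]] for t in('divider_b_mid',)])
    if n=='wrist':
        h=cv2.cvtColor(c['img'],cv2.COLOR_RGB2HSV); p=proj(c,[[*rk(r,-.003,y),.039]])[0]; x0,y0=max(0,int(p[0])-120),int(p[1])-50; print(x0,y0)
        for row in h[y0:y0+115:5,x0:x0+216:3]: print(''.join('K' if v<60 else 'w' if s<60 and v>100 else '#' if s<112 else '+' if s<140 else '.' for _,s,v in row))
E
python3 look.py .008
```

```text
t 43.15 tcp rack mm [ 8.8 34.9 30.4] f [ 0.  -0.1 -0.3]
wrist B (array([-3.2,  6.8, -0.7]), -380) A (array([ -3.56, -66.02,   0.38]), -149) glued (array([   1.71, -117.24,    2.15]), -351)
net [[array([-5.2,  2.5, 27.3])]]
78 199
wwwwwwwwwwwwwwwwwwww++...+++++++++++++++++++++++++......................
wwwwwwwwwwwwwwwwwwwww+..+++++++++++++++++++++++#++......................
wwwwwwwwwwwwwwwwwwwwww++.+++++++++++++++++++++#+++......................
wwwwwwwwwwwwwwwwwwwwwww++.++++++++++++++++++++++++......................
wwwwwwwwwwwwwwwwwwwwwwww..+#++++++++++++++++++++++......................
wwwwwwwwwwwwwwwwwwwwwwwww..++++++++++++++++++++++++.....................
wwwwwwwwwwwwwwwwwwwwwwwwww..+#+++++++++++++++++++++.....................
wwwwwwwwwwwwwwwwwwwwwwwwwww.+++++++#+++++++++++++++...#www#www#.........
wwwwwwwwwwwwwwwwwwwwwwwwww#..+++++#++++++++++++++++...wwww##www.........
wwwwwwwwwwwwwwwwwwwwwwwwww....+++++++++++++++++++++###wwww##www###......
wwwwwwwwwwwwwwwwwwwwwwwwww++..++++++++++++++++++++####wwww##www####+....
wwwwwwwwwwwwwwwwwwwwwwwww#+++.+++++#+++++++++++++#####www###www####
[... 275 characters left out ...]
##########w########+..
wwwwwwwwwwwwwwwwwwwwwwww##w################w#w##########################
wwwwwwwwwwwwwwwwwwwwwww####w############################################
wwwwwwwwwwwwwwwwwwwwwwwwwwww############################################
wwwwwwwwwwwwwwwwwwwwwwK##########################################K#K####
wwwwwwwwwwwwwwwwwwwwww########################################K#####KK##
wwwwwwwwwwwwwwwwwwwK########################################K#####K#KK#K
wwwwwwwwwwwwwwww#################################K###########KK#K#K###KK
scene B (array([-2.9,  0.5, 21.6]), -395) A (array([ -5.7 , -65.3 ,   5.51]), -755) glued (array([  -2.79, -116.06,    1.47]), -806)
net [[array([-4.6,  9.4, 31.7])]]
```

```bash
python3 -m pendant '[[[0.8,-5,0,0,0],[0.8,-5,0,0,0],[0.7,-4.5,0,0,0],[0,0,0,0,0]]]' >/dev/null; python3 tr.py; python3 -m pendant '[[[0.3,-2,0,0,0],[0,0,0,0,0]]]' >/dev/null; python3 tr.py; python3 -m pendant '[[[0.2,-1,0,0,0],[0,0,0,0,0]]]' >/dev/null; python3 tr.py; python3 look.py -.010 | grep -v '[w+.]\{10\}'
```

```text
t 43.85 tcp rack mm [ 8.7 20.3 30.4] f [ 0.6 -0.3 -0.6]
t 44.1 tcp rack mm [ 8.5 18.8 30.3] f [-0.2  0.6 -0.2]
t 44.35 tcp rack mm [ 8.5 17.9 30.3] f [ 0.7 -0.2  0.7]
wrist B (array([ -2.3,  -9.5, -11.6]), -393) A (array([ -3.87, -65.46,   1.39]), -174) glued (array([   2.1 , -117.66,    0.28]), -438)
net [[array([ -2.3, -10.7,  32.4])]]
76 199
scene B (array([  0. , -23.7,  40. ]), -477) A (array([ -5.67, -64.61,   4.67]), -710) glued (array([  -2.79, -116.07,    1.44]), -807)
net [[array([-4. , -9.8, 32.9])]]
```

```bash
for k in 1; do python3 -m pendant '[[[0.2,-1,0,0,0],[0,0,0,0,0]]]' >/dev/null; python3 tr.py; python3 -m pendant '[[[0.2,-0.8,0,0,0],[0,0,0,0,0]]]' >/dev/null; python3 tr.py; done; python3 look.py -.011
```

```text
t 44.8 tcp rack mm [ 8.6 16.8 30.3] f [-0.1  0.3  0.4]
t 45.05 tcp rack mm [ 8.6 16.  30.3] f [-0.2  0.5 -0. ]
wrist B (array([ -2. , -11.3, -11.2]), -403) A (array([ -4.03, -65.51,   1.26]), -174) glued (array([   2.2 , -117.78,    0.41]), -447)
net [[array([ -3. , -18.3,  30.2])]]
78 199
++++##++####wwwwwwwwwwwwww++++++++++++++++++++++++......................
+#+##+######wwwwwwwwwwwww+++++#+++++++++++++++++++.............+........
++++++#####wwwwwwwwwwwwww#+#++++++++++++++++++++#+......................
+++++##+##wwwwwwwwwwwwwwww++++++++++++++++++++++++......................
+++++++##+wwwwwwwwwwwwwwwww+#++++#+++++++++++++++#+.....................
++++++++#wwwwwwwwwwwwwwwwww#+#+++++++++++++++++++++.....................
++++++++wwwwwwwwwwwwwwwwwwww++++++++#+++++++++++++#..+..................
++++++++wwwwwwwwwwwwwwwwwwwww++++##+++++++++++++++#...#www#www#.........
++++#++wwwwwwwwwwwwwwwwwwwwwww#++++#+#+++++++++++++...wwww##www.........
++++++#wwwwwwwwwwwwwwwwwwwwwww##+++#+++++++++++++++###wwww##www###......
++++++wwwwwwwwwwwwwwwwwwwwwwwww+#+#+##++++++++++++####wwww##www####+....
+++++w
[... 339 characters left out ...]
###w###w########+..
##wwwwwwwwwwwwwwwwwwwwwwwwwwwwwwww#########ww#########################wK
wwwwwwwwwwwwwwwwwwwwwwwwwwwwwww#########################################
+wwwwwwwwwwwwwwwwwwwwwwwwwww############################################
#wwwwwwwwwwwwwwwwwwwwwwww####################################K##########
..wwwwwwwwwwwwwwwwwwww#######################################K##KKK##KKK
....#wwwwwwwwwwwwww############################################K#####K##
...+++wwwwwwwwww################################################K#KKKKKK
scene B (array([ -0.4, -25.2,  38.7]), -474) A (array([ -5.47, -65.7 ,   6.59]), -695) glued (array([  -2.82, -116.01,    1.61]), -805)
net [[array([-2.2, -9.7, 28.6])]]
```

```bash
python3 -m pendant '[[[0.1,-0.7,0,0,0],[0,0,0,0,0]]]' >/dev/null; python3 tr.py; python3 -m pendant '[[[0.1,-0.6,0,0,0],[0,0,0,0,0],[0,0,0,0,0]]]' >/dev/null; python3 tr.py; python3 - <<'E'
from fb import *
c=cam('wrist'); 
h=cv2.cvtColor(c['img'],cv2.COLOR_RGB2HSV); p=proj(c,[[*rk(r,-.003,-.037),.045]])[0]; print(p)
for row in h[int(p[1])-70:int(p[1])+60:5,0:260:3]: print(''.join('K' if v<60 else 'w' if s<60 and v>100 else '#' if s<112 else '+' if s<140 else '.' for _,s,v in row))
E
```

```text
t 45.5 tcp rack mm [ 8.6 15.4 30.3] f [0.1 0.1 0.5]
t 45.88 tcp rack mm [ 8.6 14.7 30.3] f [0.7 0.9 0.7]
[147.61713907 260.433284  ]
++++++++...+++++++++++++++++++++#+##+###wwwwwwwwwwww++++++++++++++++++++++++...........
++++++++++++++++++++++++++++++++#+#####wwwwwwwwwwwww++++++++++++++++++++++++.+.........
+++++++#+++++++++++++++++++++++#######wwwwwwwwwwwww#++++++++++++++++++++++++...........
++++++++++++++++++++++++#+++####+#####wwwwwwwwwwwww+++++##++++++++++++++++++.....+.....
++++++++++++++++++++++++++++++++#####wwwwwwwwwwwwww#+++#++++++++++++++++++++...........
+++++++++++++++++++++++++++++++#+###wwwwwwwwwwwwwwww+++++++++++++++++++++++++..........
++++++++++++++++++++++++++++++++++#+wwwwwwwwwwwwwwwww++++++++++++++++++++++++..........
+++++++++++++++++++++++++++++#+++++wwwwwwwwwwwwwwwwww#+#++#+++++++++#++#+++++..........
++++++++#+++++++++++++++++++++++++wwwwwwwwwwwwwwwwwwww#+#+++++++++##+++++++++..........
+++++++++++++++++++++++++++++++#++wwwwwwwwwwwwwwwwwwwww++++++++++++++++++++++...#www#ww
+++++++++++++++++++++++++++++++++wwwwwwwwwwwwwwwwwwwwwww#+###+#++++++++++++++...wwww##w
[... 620 characters left out ...]
....#w######w#ww###+#+###wwwwwwwwwwwwwwwwwwwwwwwwwwwwwww#############+##############
...................+#++++##wwwwwwwwwwwwwwwwwwwwwwwwwwwww###############################
.......................+#++wwwwwwwwwwwwwwwwwwwwwwwwww##################################
............++.............wwwwwwwwwwwwwwwwwwwwwww#####################################
............................+wwwwwwwwwwwwwwwwww########################################
..............................+wwwwwwwwwwwwww###################################K######
ww#............................##wwwwwwwww##########################################K#K
wwwwwwwwwwwww##...............+....wwww#####################################K##K###KKK#
```

```bash
python3 -m pendant '[[[-0.7,4,0,0,0],[-1.3,8,0,0,0],[0,0,30,0,0],[0,0,45,0,0],[-8,-33,4,0,50],[-8,-35,0,0,50],[0,0,0,0,50],[0,0,0,0,50]]]'; python3 tr.py; python3 - <<'E'
from fb import *
c=cam('wrist'); x,e,a=fit_spacer(c,rk(r,-.002,-.037),.015); print(x,e,'exp .6045 -.0549 .1575')
print('A',fit_div(c,-.063),'glued',fit_div(c,-.115),'B',fit_div(c,-.011))
c=cam('scene');print('A',fit_div(c,-.063,lim=.002),'glued',fit_div(c,-.115,lim=.002),'B',fit_div(c,-.011,lim=.002))
E
```

```text
time_s: 46.92
eef_pos: [0.5877, -0.0576, 0.1091]
eef_rot: [0.273, -0.079, 0.959, 0.027]
wrist_force: [-0.2, -0.1, 1.2]
opening: 0.585
t 46.92 tcp rack mm [-18.5 -37.  109.1] f [-0.2 -0.1  1.2]
[ 0.6038229  -0.05568179  0.16757512] 0.024774685659016967 exp .6045 -.0549 .1575
A (array([  0.15, -64.66,  -0.46]), -447) glued (array([   1.23, -116.77,    0.25]), -734) B (array([ -2.45, -12.03,  -0.15]), -616)
A (array([ -5.57, -66.73,   6.55]), -653) glued (array([  -2.38, -116.57,    3.29]), -676) B (array([ -4.7 , -11.67,  -0.  ]), -738)
```

```bash
python3 -m pendant '[[[8,1,-12,0,50],[8,1,-18,0,50],[8,1,-16,0,50],[4,0.2,-9,0,50],[0,0,-1,0,50],[0,0,0,0,50]]]'; python3 tr.py;  python3 -m pendant '[[[0,0,0,0,10],[0,0,0,0,10],[0,0,0,0,10],[0,0,0,0,10],[0,0,8,0,10],[0,0,15,0,10],[0,0,20,0,10],[0,0,20,0,10]]]'; python3 tr.py
```

```text
time_s: 47.78
eef_pos: [0.6159, -0.0547, 0.0536]
eef_rot: [0.273, -0.079, 0.958, 0.027]
wrist_force: [-0.1, -0.3, 0.9]
opening: 0.581
t 47.77 tcp rack mm [  9.9 -38.8  53.6] f [-0.1 -0.3  0.9]
time_s: 48.78
eef_pos: [0.6154, -0.0549, 0.1168]
eef_rot: [0.272, -0.079, 0.959, 0.027]
wrist_force: [0.9, 0.2, -0.7]
opening: 0.27
t 48.77 tcp rack mm [  9.3 -38.8 116.8] f [ 0.9  0.2 -0.7]
```

```bash
python3 -m pendant '[[[-20,-3,0,0,10],[-30,-5,0,0,10],[-30,-5,0,0,10],[-17,-2,0,0,10],[0,0,-25,0,10],[0,0,-25,0,10],[0,0,-18,0,10],[0,0,0,0,10]]]'; python3 tr.py; python3 - <<'E'
from fb import *
c=cam('wrist')
print('A',fit_div(c,-.063),'glued',fit_div(c,-.115),'B',fit_div(c,-.011))
c=cam('scene');print('A',fit_div(c,-.063,lim=.002),'glued',fit_div(c,-.115,lim=.002),'B',fit_div(c,-.011,lim=.002))
E
```

```text
time_s: 49.78
eef_pos: [0.5177, -0.0692, 0.047]
eef_rot: [0.271, -0.079, 0.959, 0.028]
wrist_force: [-0.9, 0.5, -0.6]
opening: 0.27
t 49.77 tcp rack mm [-89.4 -36.9  47. ] f [-0.9  0.5 -0.6]
A (array([ -2.29, -60.62,  25.94]), -551) glued (array([ 8.600e-01, -1.175e+02, -9.000e-02]), -269) B (array([  1.78,  -9.47, -10.03]), -481)
A (array([ -5.87, -64.34,   0.95]), -875) glued (array([  -2.85, -116.04,    1.22]), -805) B (array([ -4.61, -10.76,   0.29]), -726)
```

```bash
python3 -m pendant '[[[0,0,-4,0,10],[0,0,-1.2,0,10],[0,0,0,0,10]]]'; python3 tr.py; python3 -m pendant '[[[0,0,0,0,60],[0,0,0,0,60],[0,0,0,0,60],[-8,-1,12,0,60],[-15,-3,22,0,60],[-20,-3,30,0,60],[-20,-3,40,0,60],[0,0,0,0,60]]]'; python3 - <<'E'
from fb import *
for n in('wrist','scene'):
    c=cam(n)
    print(n,'A',fit_div(c,-.063,lim=.002),'glued',fit_div(c,-.115,lim=.002),'B',fit_div(c,-.011,lim=.002))
    x,e,a=fit_spacer(c,(.506,-.0705),.003); print('spacer',x,e,a)
    print('net',[(np.round(w(c,d['at']),3),round(d['confidence'],2)) for d in spotter.tip_of(n,'spacer_mid')[:2]])
E
```

```text
time_s: 50.25
eef_pos: [0.519, -0.07, 0.0434]
eef_rot: [0.273, -0.079, 0.958, 0.026]
wrist_force: [1.0, 0.8, -0.8]
opening: 0.265
t 50.25 tcp rack mm [-88.2 -37.8  43.4] f [ 1.   0.8 -0.8]
time_s: 51.25
eef_pos: [0.4571, -0.0819, 0.1511]
eef_rot: [0.276, -0.079, 0.958, 0.023]
wrist_force: [1.1, -0.9, 0.3]
opening: 0.7
wrist A (array([ -2.4 , -64.63,   0.95]), -959) glued (array([  -0.43, -116.28,    1.01]), -792) B (array([ -2.29, -11.06,   0.08]), -865)
spacer [ 0.50638373 -0.07013602  0.17077168] 0.03061153895169953 2154.0
net [(array([ 0.5  , -0.071,  0.032]), 0.83), (array([ 0.76 , -0.205,  0.006]), 0.39)]
scene A (array([ -5.95, -64.4 ,   0.87]), -872) glued (array([  -2.79, -116.07,    1.43]), -802) B (array([ -4.64, -10.73,   0.33]), -706)
spacer [ 0.5009136  -0.06918947  0.20922187] 0.9417424024738995 7165.0
net [(array([ 0.618, -0.13 ,  0.032]), 0.74), (array([0.186, 0.29 , 0.033]), 0.72)]
```

```bash
python3 -c "
from bench import order; print(order.hand_in())"
```

```text
the job is handed in; nothing more can be done
None
```

The job is handed in: both dividers are set out with the white block, and the block stands on the mat in front of the rack. The hand-in reports no verdict, so what follows is from my own measurements.

**Tilt:** The pendant has no tilt axis. I leaned the tool about 32° by pressing against the arm's reach limits in free space, then worked in under the light bar from the robot's side.

**Final checks** (edge fits in the wrist and scene pictures, good to 1–2 mm):

| Check | Wrist | Scene | Allowed |
|---|---|---|---|
| Glued divider to A | 51.7 mm | 51.7 mm | 48–56 mm |
| A to B | 53.6 mm | 53.7 mm | 48–56 mm |
| A forward of the glued divider | 2.0 mm | 3.2 mm | up to 8 mm |
| B forward of the glued divider | 1.9 mm | 1.9 mm | up to 8 mm |

- **Dividers:** A and B are within about 1° of square to the glued divider.
- **Block:** It stands upright about 100 mm in front of the base's middle line. That comes from the wrist fit and the release position. The scene camera's fit and network did not find it there, so no second camera confirms it.
- **Snug steps:** A was pushed to 8 N against the block. For B I felt no clear contact force. With the block still in that slot, the wrist fit gave 52.6 mm from A to B.

**What went wrong on the way:**
- The first push turned B about 40° and jammed it, with about 10 N on the wrist. I gripped it, squared it and pushed again with the tool further back.
- During that recovery the gripper pressed down with up to 31 N, most likely on the block; the gripper-body limit is 40 N. The block's fitted position had moved less than 1 mm afterwards.
- I did not re-measure the other things on the mat at the end. I noticed no contact with them or with the light.

The clock stood at about 51.5 s of 72 s at hand-in.

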